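Dig the rear tube template out of a crowded hook

TASK

The tube template at the back of the crowded hook, the one with the narrow tongue at its foot, is wanted for the next job. Take the two templates hanging in front of it over to the spare hook, front one first, and push each one in turn gently but firmly home along the rod: the first until its hub clearly compresses the sprung buffer disc, the second firmly against the first, never ramming them, and leave both hanging there close together against the buffer. Then slide the rear template off its hook and stand it upright with its tongue fully down in the slot of the steel test block, leaving everything else on the bench alone.

Things in the scene. Friction and masses are not known exactly. Their poses are not given: they have to be found in the camera images.
- front_mid (a point): Centre (half-way up) of the front template: bare aluminium plate 8 mm thick (x), 50 wide (y), 120 high (z), 0.3 kg. Its upper end has a hub 28 mm deep along x, 36 wide, from 6 to 60 mm above this point, with an eye through it along x 26 mm wide, from 12 to 46 mm above this point. Hanging, the rod's axis is 40 mm above this point. Grip the side edges (50 mm apart) from above, 20 to 60 mm above this point.
- middle_mid (a point): Middle template, just the same as the front one; this point is its centre.
- rear_mid (a point): Rear template: the same size, hub and eye, but its lowest 25 mm narrow to a central tongue 30 mm wide and 8 mm thick. This point is its centre, 60 mm above the tip of the tongue.
- crowded: Fixed stand of the crowded hook; origin on the table under the post. A level 12 mm rod, axis 190 mm up, runs along its own -x for 150 mm (templates at 45, 76, 107 mm, hubs 3 mm apart); then the end turns up: the tip's top is 14 mm above the rod's axis, 164 mm from the origin, so a template must be lifted about 15 mm to pass it.
- spare: Fixed stand of the empty spare hook, same rod along its own -x. A sprung black disc (buffer, 38 mm across) surrounds the rod near the post; its face is 34 to 66 mm from the origin, where is not reported: find it by feel. It yields 3 N per mm towards the post, 12 mm at most. A push of 7 to 15 N along the rod held for half a second is right; over 22 N is ramming.
- spare_rod (a point): Point on the axis of the spare rod where it starts to turn up, 150 mm from the stand's origin, 190 mm above the table; its x axis points along the rod towards the post.
- crowded_rod (a point): The same point on the crowded hook's rod.
- block: Fixed steel test block 80 mm (x) by 90 mm (y) by 100 mm high; origin at the centre of its underside. In the middle of its top is a slot 13 mm wide along the block's x, 36 mm long along its y and 22 mm deep (floor 78 mm above the table). With the tongue down in it, the template's centre is 138 mm above the table.
- timber: Loose piece of timber 130 x 50 x 45 mm between the hooks; leave alone.
- stub: Loose steel round 28 mm across, 70 mm high, standing between the hooks; leave alone.
- hammer: Loose hammer, leave alone.
- wrench: Loose wrench, leave alone.
- fintube: Loose finned tube 200 mm long, leave alone.
- collar: Loose steel collar 48 mm across, 22 mm high, leave alone.
- can: Loose grey can 64 mm across, 110 mm high, leave alone.

How it is judged:
By the outcome, as a careful person would: the job done as asked, in the order asked, and still so for the second after the job is handed in, with the robot touching nothing.
It also fails if it takes over 72 s, if anything falls off the work surface, if the arm or the gripper's body presses on something with over 40 N, if the wrist force passes 120 N, or if a joint passes its speed limit or range.

ROBOT

A 6-joint arm with a two-finger parallel gripper is mounted at the origin on the work surface. World frame = base frame: x ahead of the robot, y to its left, z up, the work surface at z = 0. Lengths are in m, angles in rad, forces in N, time in s.
With the tool pointing down it reaches from about 0.375 to 0.9 m from the base axis. Payload 3.1 kg.
Tool frame: the origin (TCP) lies midway between the tips of the shut fingers; the grasp point (between the pads) lies robot.grip_point_offset behind it (robot.grip_point_offset is the distance from the TCP to the grasp point, in m); z points along the fingers, y is the direction in which the jaws open and shut (so a half turn about z gives the same grasp; the last joint's range is limited). The gripper opens to 87 mm and grips with 3 to 60 N. Pads are 19 mm wide; open, the fingers measure 117 mm over their backs; the gripper's body (75 mm by 190 mm) begins 51 mm behind the grasp point.
Start: joints at [-1.446, 0.527, 1.433, -0, 1.181, -0.178], TCP at [0.187, -0.596, 0.223] pointing down, gripper open.
Joint ranges: [-3.08, 3.08], [-0.75, 2.2], [0.22, 2.44], [-1.43, 4.57], [0, 2.65], [-2.85, 2.85]. Speed limits (rad/s): [2.79, 2.79, 3.14, 3.14, 3.14, 3.14].

INTERFACE

Orientations are given as a unit quaternion [x, y, z, w].
In Python, from rig import robot, cams, hand_in gives the robot as it stands. The module is installed in compiled form; this text tells all that it offers.
- The arm moves only by the tool send_rows, never from a script. Its argument "steps" is one flat list of numbers, 5 for each row, row after row: the finger opening in m, from 0 to 0.087, then the shift along the tool's x, y, z in m, then the turn about the tool's z in rad. A call has 1 to 8 rows; each row is the pose to reach, as a shift and turn from the pose measured when the call began, along the tool's axes at that moment; what a row does not reach only later rows make up. A row lasts 1/8 s, in which the tool goes at most 62.5 mm and 10.7 degrees, less where a joint would pass 70% of its speed; a pose out of reach is approached as far as the arm can. A call with a gripper value outside its range is refused whole. The fingers move at their own pace and stop on an object; "force" is the grip in N (left out, the last holds). Time passes only in rows, so rows that repeat a pose let the fingers close. It gives the time, the measured TCP pose, the force and the opening at its end, in the units of the state.
- robot.get_obs(): the state, without advancing time (a new reading comes with each control period).
- cams.camera(name): name is "scene" or "top"; returns a dict with "color" (420x560x3 uint8, red, green, blue), "range_z" (420x560 float32, m along the optical axis (not along the pixel's ray), 0 where there is no reading), "intrinsics" (3x3 intrinsics, pixels), "extrinsics" (4x4, takes a point from camera to world coordinates). Camera axes: x right, y down, z forward; pixel columns grow to the right and rows downward; lengths in m; the calibration is good to about 2 mm. A picture is of the moment at which its call begins.
- hand_in(): hands the job in, once; it reports no verdict.
The state is a dict: "time": time; "q": joint angles; "joint_velocities": joint speeds; "joint_torque": joint torques, N m; "position": TCP position; "tool_rot": TCP orientation; "ft_force": force on the tool from outside, world axes, zero at the start; "moment": the same for the moment, N m; "grip_width": finger opening in m.
Only numpy, scipy, OpenCV 4.12 (cv2) and the standard library are available. Lean on these libraries where they do the work, as an engineer would, in place of code of your own. Each camera call takes 0.05 s, during which the arm holds its last target.

## Working session

There is one attempt and no reset: what is moved stays moved. The work goes in short steps, Python scripts to look and compute and a tool call to move; the robot and the scene stay as the last step left them, time stands still between calls to the robot, and variables do not carry over. Pictures are saved under pics/ and viewed, and the job is handed in when it is done.

Besides the shell and the picture viewer there is one more tool, called after "Call:" by a JSON object that holds its "method" and its "body". send_rows: Moves the arm, as the interface text tells. Its arguments: {"type":"object","properties":{"steps":{"type":"array","items":{"type":"number"}},"force":{"type":"number"}},"required":["steps"]}

```bash
mkdir -p pics
python3 - <<'E'
from rig import robot,cams
import cv2,numpy as np
print(robot.get_obs(), robot.grip_point_offset)
for n in("scene","top"):
    c=cams.camera(n); cv2.imwrite(f"pics/{n}0.png",c["color"][:,:,::-1]); print(n,c["intrinsics"],c["extrinsics"])
    np.savez(f"{n}0.npz",**c)
E
```

```text
{'time': 0.0, 'q': array([-1.44550347e+00,  5.28467200e-01,  1.43389325e+00, -8.48676720e-07,
        1.18138759e+00, -1.78480708e-01]), 'joint_velocities': array([ 1.64350986e-03,  2.52919255e-05,  1.57558145e-03,  8.54561882e-05,
       -1.82194889e-04,  1.38774756e-03]), 'joint_torque': array([ 4.59948969e-04, -4.40047181e+01, -1.76592779e+01,  6.34660106e-02,
        5.83301182e-02, -1.61923131e-04]), 'position': array([ 0.18689911, -0.59563947,  0.22157388]), 'tool_rot': array([ 9.88486762e-01,  1.51303535e-01,  2.82644944e-05, -1.07732405e-03]), 'ft_force': array([-0.80371066, -0.0941077 ,  1.14477791]), 'moment': array([-0.02621158,  0.04277372, -0.00587296]), 'grip_width': 0.08733126140278293} 0.0187
scene [[427.04113413   0.         281.28320487]
 [  0.         427.04113413 209.88240528]
 [  0.           0.           1.        ]] [[ 0.81718053  0.342263   -0.46375858  0.96003569]
 [ 0.5761606  -0.50735577  0.64080347 -0.63507007]
 [-0.01596728 -0.79085154 -0.61179971  0.73517245]
 [ 0.          0.          0.          1.        ]]
top [[407.19267806   0.         280.60946708]
 [  0.         407.19267806 213.8175684 ]
 [  0.           0.           1.        ]] [[-0.00449687 -0.98256094  0.18588645  0.29148286]
 [-0.99998591  0.00389401 -0.00360817  0.02772649]
 [ 0.0028214  -0.18590006 -0.98256461  1.22770603]
 [ 0.          0.          0.          1.        ]]
```

View pics/scene0.png

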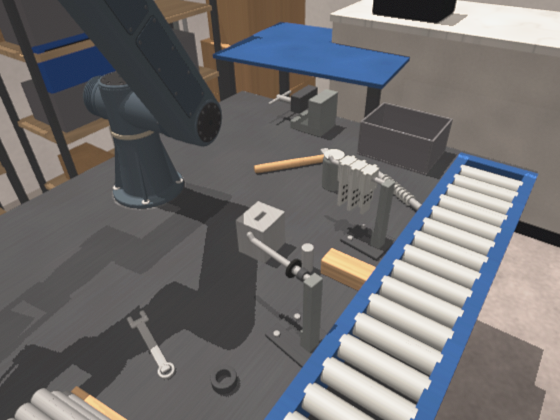

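View pics/top0.png

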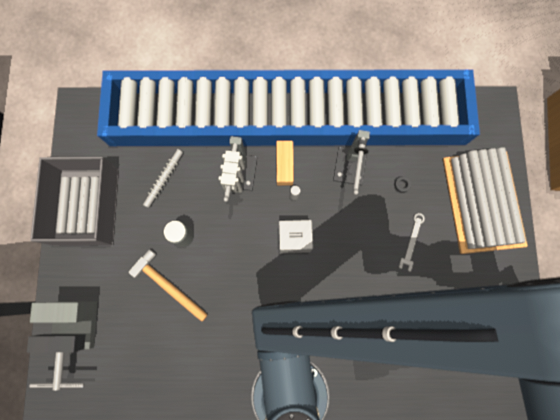

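The scene view shows the crowded hook with its templates (340–400, 150–250), the spare hook with its buffer (295, 268) and the slotted block (262, 225). In the top view the crowded rod is at (232, 170), the spare rod at (360, 165) and the block at (296, 235).

```bash
cat > h.py <<'E'
import numpy as np,cv2
def cloud(c):
    K=c["intrinsics"];z=c["range_z"].astype(float);v,u=np.mgrid[:z.shape[0],:z.shape[1]]
    p=np.stack([(u-K[0,2])/K[0,0]*z,(v-K[1,2])/K[1,1]*z,z],-1)
    E=c["extrinsics"];w=p@E[:3,:3].T+E[:3,3]; w[z==0]=np.nan
    return w
def proj(c,P):
    E=np.linalg.inv(c["extrinsics"]);p=np.atleast_2d(P)@E[:3,:3].T+E[:3,3]
    q=p@c["intrinsics"].T;return q[:,:2]/q[:,2:]
E
python3 - <<'E'
from h import *
c=dict(np.load("top0.npz"));w=cloud(c)
z=w[...,2]
np.set_printoptions(precision=4,suppress=True,linewidth=200)
im=c["color"][:,:,::-1]
a=cv2.resize(im[120:270,200:400],None,fx=4,fy=4,interpolation=cv2.INTER_CUBIC);cv2.imwrite("pics/topz.png",a)
s=dict(np.load("scene0.npz"));cv2.imwrite("pics/scz.png",cv2.resize(s["color"][130:330,225:425,::-1],None,fx=3,fy=3,interpolation=cv2.INTER_CUBIC))
# rods
for nm,(u0,u1) in dict(crowded=(215,250),spare=(350,372)).items():
    m=np.zeros(z.shape,bool);m[130:215,u0:u1]=1
    P=w[m&(z>.183)&(z<.27)];print(nm,len(P),P.min(0),P.max(0))
    for v in range(128,205,3):
        r=w[v,u0:u1];k=r[:,2]>.175
        if k.any():print(v,k.sum(),r[k].mean(0),r[k].min(0)[1],r[k].max(0)[1],r[k].max(0)[2])
m=np.zeros(z.shape,bool);m[205:260,270:325]=1
P=w[m&(abs(z-.1)<.01)];print("block",len(P),P.mean(0),P.min(0),P.max(0),cv2.minAreaRect((P[:,:2]*1000).astype(np.float32)))
E
```

```text
crowded 805 [0.5219 0.1268 0.1834] [0.7002 0.1849 0.216 ]
137 11 [0.696  0.1449 0.1965] 0.13154097859042352 0.15831834045092527 0.19971153188835222
140 12 [0.6881 0.1435 0.195 ] 0.12951786545546612 0.15824438603504346 0.19916143767871852
143 12 [0.6798 0.1435 0.1945] 0.13016731365852796 0.158186703663301 0.2002692365391472
146 7 [0.6736 0.1415 0.1885] 0.13275808695599542 0.1498402217591752 0.1979458961860574
149 5 [0.6629 0.1472 0.1948] 0.142235073653075 0.15249380430075277 0.19641382410331754
152 14 [0.6491 0.1492 0.2102] 0.13241965467584577 0.1661779108282314 0.21294976208704042
155 19 [0.6415 0.1531 0.2087] 0.13211572340600497 0.17619681347085822 0.21433835401797707
158 19 [0.6332 0.1504 0.209 ] 0.12696510222795998 0.1756550388157556 0.21511905438450052
161 19 [0.6266 0.1481 0.2039] 0.12675150749909536 0.1708297624907133 0.21332718065107215
164 16 [0.6174 0.1515 0.2073] 0.13488686438335615 0.1705708112467808 0.21428844866621422
167 20 [0.6083 0.1563 0.2102] 0.13163085562060944 0.18085231224460468 0.2141217413896903
170 19 [0.601  0.1525 0.2078] 0.1302232242676132 0.179415469214371
[... 2414 characters left out ...]
72598 -0.17259494531810968 0.1991560847497249
179 4 [ 0.5788 -0.1755  0.1962] -0.17925015204679268 -0.17186089674469396 0.19746692816167166
182 5 [ 0.5711 -0.1742  0.1943] -0.17974329908522085 -0.16962750986542283 0.19857913527688642
185 5 [ 0.5629 -0.1738  0.1949] -0.17953003886735264 -0.168918469172568 0.19746071204738813
188 5 [ 0.5552 -0.1711  0.1935] -0.17571701115588595 -0.16647435760152765 0.19670442290167767
191 5 [ 0.5451 -0.1693  0.2014] -0.17503123122912043 -0.16454677069855353 0.20488460391685703
block 872 [ 0.446  -0.0171  0.1005] [ 0.4054 -0.0631  0.091 ] [0.4875 0.0283 0.1092] ((446.7615661621094, -17.200969696044922), (80.69486236572266, 90.04318237304688), 1.746396780014038)
```

View pics/topz.png

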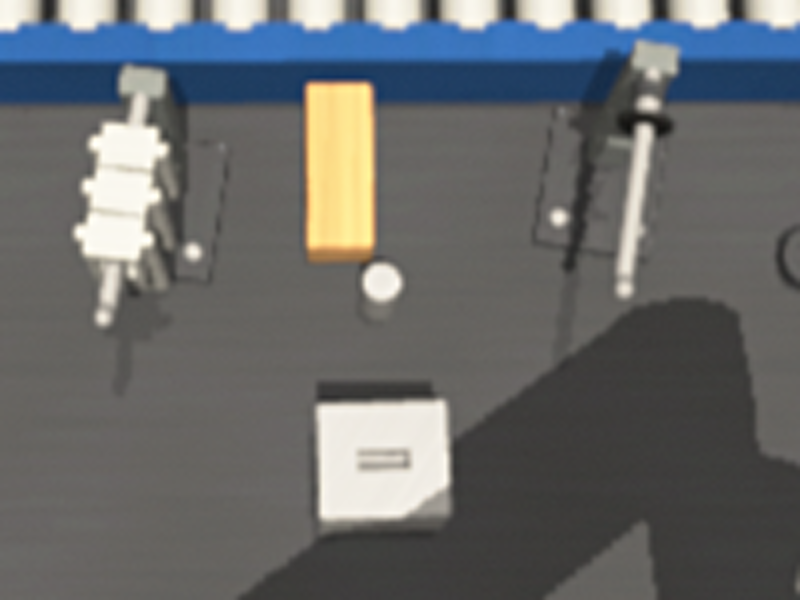

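View pics/scz.png

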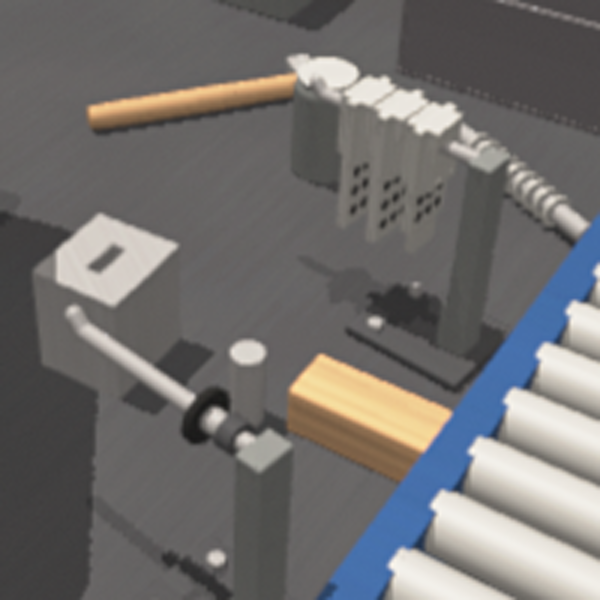

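The zoomed views show three hubs on the crowded rod, the spare rod with the black buffer about 55 mm from its post, and the block slot running along y. Next I fit the rods, hubs and slot.

Run:
```python
from h import *
np.set_printoptions(precision=4,suppress=True,linewidth=200)
for cam in("top","scene"):
    c=dict(np.load(cam+"0.npz"));w=cloud(c).reshape(-1,3);w=w[~np.isnan(w[:,0])]
    print(cam)
    for nm,A,B,lo,hi in(("crowded",(.5481,.1636),(.69,.144),.0,.2),("spare",(.5552,-.1711),(.70,-.197),.0,.2)):
        A=np.array(A);B=np.array(B)
        for it in range(4):
            d=(B-A)/np.linalg.norm(B-A);n=np.array([-d[1],d[0]])
            s=(w[:,:2]-A)@d;t=(w[:,:2]-A)@n
            k=(abs(t)<.012)&(w[:,2]>.186)&(w[:,2]<.2)&(s>-.02)&(s<.125)
            if nm=="crowded":k&=(s<.01)|(s>.107)
            P=w[k,:2];f=cv2.fitLine(P.astype(np.float32),cv2.DIST_HUBER,0,.01,.01).ravel()
            d=f[:2]*np.sign(f[0]);A2=f[2:];A=A2+d*((A-A2)@d);B=A+d*.14
        n=np.array([-d[1],d[0]])
        print(nm,k.sum(),A,"yaw",np.arctan2(d[1],d[0]),np.degrees(np.arctan2(d[1],d[0])))
        s=(w[:,:2]-A)@d;t=(w[:,:2]-A)@n
        tip=(abs(t)<.01)&(w[:,2]>.186)&(w[:,2]<.215)&(s<.0)&(s>-.06);print(" tip s min",np.sort(s[tip])[:5],"top",np.sort(w[tip,2])[-5:])
        post=(abs(t)<.03)&(abs(w[:,2]-.197)<.004)&(s>.11)&(s<.19);print(" post s",np.percentile(s[post],[1,50,99]),np.median(t[post]),np.percentile(t[post],[2,98]))
        hub=(abs(t)<.03)&(w[:,2]>.205)&(w[:,2]<.22)&(s>-.02)&(s<.14)
        if nm=="crowded" :
            hs,_=np.histogram(s[hub],np.arange(-.02,.13,.002));print(hs)
            q=s[hub];
            for a in np.arange(-.02,.13,.004):
                m=hub&(s>=a)&(s<a+.004)
                if m.sum()>3:print("  s%.3f n%d t %.4f..%.4f z%.4f"%(a,m.sum(),t[m].min(),t[m].max(),np.median(w[m,2])))
        else: print(" buffer s",np.percentile(s[hub],[5,50,95]),hub.sum())
    P=w[(abs(w[:,2]-.1)<.006)&(abs(w[:,0]-.446)<.06)&(abs(w[:,1]+.017)<.06)];print("block",cv2.minAreaRect((P[:,:2]*1000).astype(np.float32)))
    S=w[(w[:,2]<.09)&(w[:,2]>.07)&(abs(w[:,0]-.446)<.02)&(abs(w[:,1]+.017)<.03)];print("slot",len(S),S.mean(0) if len(S) else 0,S.min(0),S.max(0))
```

```text
top
crowded 68 [0.548  0.1629] yaw -0.1344367 -7.702655
 tip s min [-0.0267 -0.0264 -0.0258 -0.0247 -0.0241] top [0.2049 0.2055 0.2055 0.2055 0.2064]
 post s [0.1126 0.1368 0.1509] 0.0004413304856007081 [-0.0132  0.0145]
[ 1  0  0  0  0  0  0  0  0  0  0  0  0  0  0  0  0  3 14 10 11 11 13 16 13 16 14 12 10  9 13  7  3 17  7 12 12  9 17 15 13 14 11 13  8  9 13  3 10 11  8  9 12 17 15 12 16 11  9 12 10  9  5  1  0  0
  0  0  0  0  0  0  0  0]
  s0.016 n24 t -0.0168..0.0178 z0.2105
  s0.020 n22 t -0.0162..0.0175 z0.2113
  s0.024 n29 t -0.0234..0.0243 z0.2108
  s0.028 n29 t -0.0229..0.0239 z0.2106
  s0.032 n26 t -0.0223..0.0241 z0.2106
  s0.036 n19 t -0.0165..0.0180 z0.2107
  s0.040 n20 t -0.0161..0.0181 z0.2113
  s0.044 n20 t -0.0151..0.0192 z0.2096
  s0.048 n19 t -0.0168..0.0172 z0.2106
  s0.052 n21 t -0.0215..0.0178 z0.2101
  s0.056 n32 t -0.0240..0.0259 z0.2107
  s0.060 n27 t -0.0239..0.0215 z0.2107
  s0.064 n24 t -0.0228..0.0249 z0.2107
  s0.068 n17 t -0.0170..0.0181 z0.2108
  s0.072 n16 t -0.0163..0.0182 z0.2105
  s0.076 n21 t -0.0153..0.0163 z0.2099
  s0.080 n17 t -0.0174..0.0168
[... 1778 characters left out ...]
157..0.0217 z0.2106
  s0.084 n18 t -0.0140..0.0191 z0.2101
  s0.088 n22 t -0.0210..0.0281 z0.2102
  s0.092 n22 t -0.0211..0.0273 z0.2102
  s0.096 n25 t -0.0223..0.0262 z0.2099
  s0.100 n16 t -0.0144..0.0203 z0.2097
  s0.104 n27 t -0.0136..0.0232 z0.2098
spare 398 [ 0.555  -0.1723] yaw -0.19998582 -11.458343
 tip s min [-0.0125 -0.0117 -0.0116 -0.0096 -0.0091] top [0.2037 0.2039 0.204  0.204  0.2043]
 post s [0.1103 0.1448 0.1642] 0.0022858661435521603 [-0.0098  0.0186]
 buffer s [0.1059 0.1089 0.1114] 41
block ((448.5414733886719, -16.04195785522461), (83.14561462402344, 93.61319732666016), 1.5784080028533936)
slot 19 [ 0.4421 -0.0091  0.0871] [ 0.4399 -0.0224  0.0823] [0.4439 0.0041 0.09  ]
```

```bash
cat >> h.py <<'E'
from scipy.spatial.transform import Rotation as R
CR=np.array([.548,.163]);CY=-.138;SP=np.array([.555,-.172]);SY=-.178;CO=.137;SO=.148
def dv(y): return np.array([np.cos(y),np.sin(y)])
def crow(dist): return CR+dv(CY)*(CO-dist)   # dist = mm from post origin
def spar(dist): return SP+dv(SY)*(SO-dist)
def status(o):
    r=R.from_quat(o["tool_rot"]).as_matrix()
    print("t %.2f"%o["time"],"p",np.round(o["position"],4),"yaw %.4f"%np.arctan2(r[1,0],r[0,0]),"tilt",np.round(r[:2,2],4),"F",np.round(o["ft_force"],2),"M",np.round(o["moment"],2),"w %.4f"%o["grip_width"],"q",np.round(o["q"],2))
def to(o,xy,z,yaw,name=""):
    r=R.from_quat(o["tool_rot"]).as_matrix();y0=np.arctan2(r[1,0],r[0,0])
    d=r.T@(np.array([xy[0],xy[1],z])-o["position"]);t=-(yaw-y0);t=(t+np.pi/2)%np.pi-np.pi/2
    print(name,"shift",np.round(d,4),"turn %.4f"%t)
E
python3 - <<'E'
from h import *
from rig import robot
o=robot.get_obs();status(o)
to(o,o["position"][:2],.30,CY,"up")
to(o,crow(.107),.30,CY,"above front")
E
```

```text
t 0.10 p [ 0.1869 -0.5957  0.2217] yaw 0.3039 tilt [-0.0003  0.0019] F [ 0.01  0.5  -1.01] M [-0.03  0.07 -0.04] w 0.0873 q [-1.45  0.53  1.43 -0.    1.18 -0.18]
up shift [ 0.     -0.0001 -0.0783] turn 0.4419
above front shift [ 0.5987 -0.6032 -0.077 ] turn 0.4419
```

Call:
{"method": "send_rows", "body": {"steps": [0.087,0.02,-0.02,-0.06,0.1,0.087,0.06,-0.06,-0.077,0.2,0.087,0.6,-0.603,-0.077,0.442,0.087,0.6,-0.603,-0.077,0.442,0.087,0.6,-0.603,-0.077,0.442,0.087,0.6,-0.603,-0.077,0.442,0.087,0.6,-0.603,-0.077,0.442,0.087,0.6,-0.603,-0.077,0.442], "force": 35}}

```text
time: 1.1
position: [0.3995, -0.1859, 0.2993]
tool_rot: [0.998, -0.069, -0.0, -0.001]
ft_force: [0.9, -0.1, -0.4]
grip_width: 0.0874
```

Run:
```python
from h import *
from rig import robot
o=robot.get_obs();status(o)
to(o,crow(.107),.30,CY,"above front")
```

```text
t 1.10 p [ 0.3995 -0.1859  0.2993] yaw -0.1387 tilt [-0.0001  0.002 ] F [ 0.88 -0.12 -0.42] M [ 0.03 -0.06  0.01] w 0.0874 q [-0.69  0.18  1.77  0.    1.2   1.02]
above front shift [ 0.1288 -0.3661 -0.    ] turn -0.0007
```

Call:
{"method": "send_rows", "body": {"steps": [0.087,0.129,-0.366,0,0,0.087,0.129,-0.366,0,0,0.087,0.129,-0.366,0,0,0.087,0.129,-0.366,0,0,0.087,0.129,-0.366,0,0,0.087,0.129,-0.366,0,0,0.087,0.129,-0.366,0,0,0.087,0.129,-0.366,0.06,0]}}

```text
time: 2.1
position: [0.5823, 0.1603, 0.2436]
tool_rot: [0.998, -0.068, 0.006, -0.002]
ft_force: [0.9, 0.2, -1.7]
grip_width: 0.0875
```

Run:
```python
from h import *
from rig import robot,cams
o=robot.get_obs();status(o)
to(o,crow(.107),.171,CY,"front")
c=cams.camera("scene");cv2.imwrite("pics/s1.png",cv2.resize(c["color"][60:300,225:465,::-1],None,fx=2.5,fy=2.5))
```

```text
t 2.10 p [0.5823 0.1603 0.2436] yaw -0.1363 tilt [0.0128 0.0027] F [ 0.93  0.17 -1.66] M [-0.07 -0.06 -0.  ] w 0.0875 q [0.08 0.47 1.47 0.   1.18 1.79]
front shift [-0.0052  0.0024  0.0725] turn 0.0017
```

View pics/s1.png

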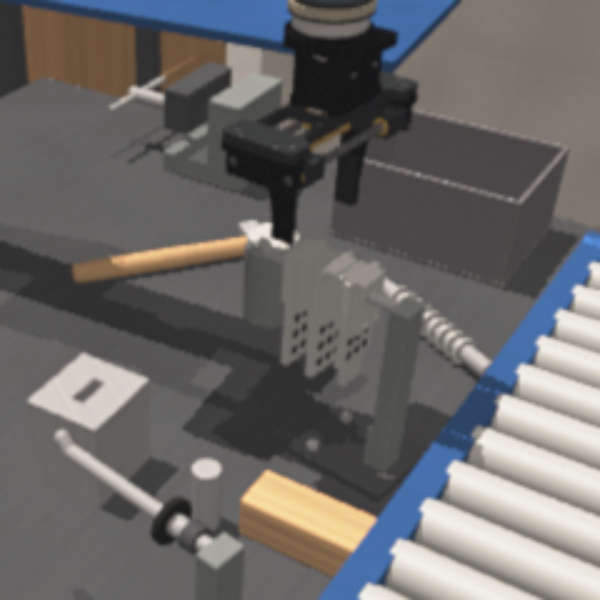

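The gripper sits above the front template, with its fingers either side of the hub at about (290, 240). The pose is still settling, so I hold two rows and descend halfway before checking.

Call:
{"method": "send_rows", "body": {"steps": [0.087,-0.003,0.002,0,0,0.087,-0.003,0.002,0,0,0.087,-0.003,0.002,0.03,0,0.087,-0.003,0.002,0.03,0]}}

```text
time: 2.65
position: [0.5694, 0.1564, 0.2024]
tool_rot: [0.998, -0.069, -0.007, 0.0]
ft_force: [-0.5, -0.5, 0.4]
grip_width: 0.0867
```

Run:
```python
from h import *
from rig import robot,cams
o=robot.get_obs();status(o)
to(o,crow(.107),.171,CY,"front")
c=cams.camera("top");cv2.imwrite("pics/t1.png",cv2.resize(c["color"][120:240,180:330,::-1],None,fx=4,fy=4))
```

```text
t 2.65 p [0.5694 0.1564 0.2024] yaw -0.1387 tilt [-0.0133  0.0003] F [-0.5  -0.52  0.43] M [ 0.02  0.02 -0.01] w 0.0867 q [0.08 0.51 1.53 0.   1.11 1.79]
front shift [ 0.0083 -0.0037  0.0313] turn -0.0007
```

View pics/t1.png

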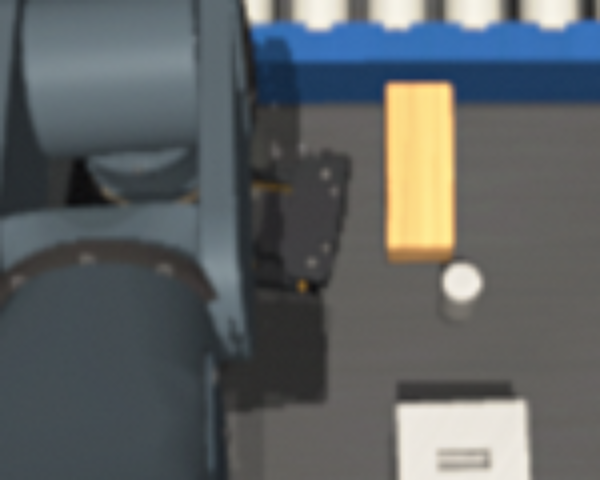

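The arm hides the template in the top view. The tilt is dynamic: it went the other way during the descent. I go down in small rows and let it settle.

Call:
{"method": "send_rows", "body": {"steps": [0.087,0.004,-0.003,0.01,0,0.087,0.006,-0.003,0.018,0,0.087,0.008,-0.003,0.024,0,0.087,0.008,-0.003,0.031,0,0.087,0.008,-0.003,0.031,0,0.087,0.008,-0.003,0.031,0]}}

```text
time: 3.45
position: [0.5784, 0.1585, 0.1723]
tool_rot: [0.998, -0.069, -0.005, 0.0]
ft_force: [-0.7, 0.5, -0.2]
grip_width: 0.0869
```

Run:
```python
from h import *
from rig import robot,cams
o=robot.get_obs();status(o)
to(o,crow(.107),.171,CY,"front")
c=cams.camera("scene");cv2.imwrite("pics/s2.png",cv2.resize(c["color"][60:300,225:465,::-1],None,fx=2.5,fy=2.5))
```

```text
t 3.45 p [0.5784 0.1585 0.1723] yaw -0.1385 tilt [-0.0109  0.0005] F [-0.7   0.52 -0.24] M [ 0.02 -0.01  0.05] w 0.0869 q [0.08 0.56 1.54 0.   1.06 1.79]
front shift [-0.0007 -0.0003  0.0013] turn -0.0005
```

View pics/s2.png

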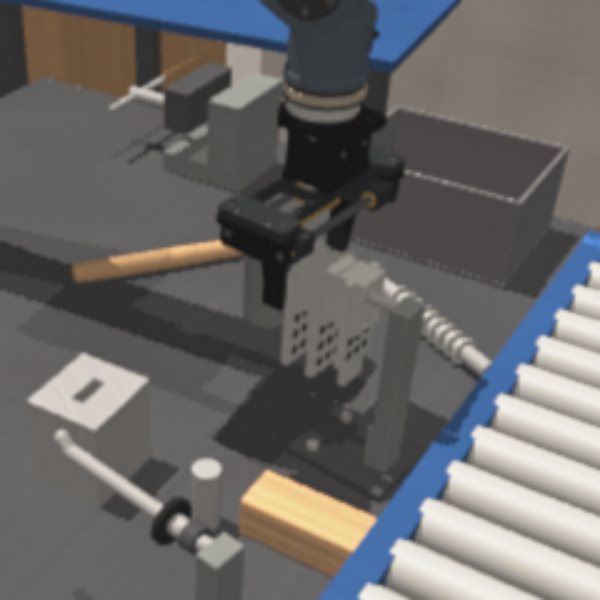

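The fingers now straddle the front plate near (285, 280), at hub height. Closing.

Call:
{"method": "send_rows", "body": {"steps": [0.087,-0.001,0,0.001,0,0.06,-0.001,0,0.001,0,0.045,-0.001,0,0.001,0,0.045,-0.001,0,0.001,0,0.045,-0.001,0,0.001,0,0.045,-0.001,0,0.001,0], "force": 45}}

```text
time: 4.25
position: [0.5776, 0.1588, 0.1715]
tool_rot: [0.998, -0.069, -0.005, -0.0]
ft_force: [0.3, 1.2, -0.6]
grip_width: 0.0498
```

Run:
```python
from h import *
from rig import robot,cams
o=robot.get_obs();status(o)
to(o,crow(.200),.186,CY,"out")
c=cams.camera("scene");cv2.imwrite("pics/s3.png",cv2.resize(c["color"][60:300,225:465,::-1],None,fx=2.5,fy=2.5))
```

```text
t 4.25 p [0.5776 0.1588 0.1715] yaw -0.1385 tilt [-0.0103  0.0008] F [ 0.32  1.25 -0.62] M [ 0.15 -0.01 -0.  ] w 0.0498 q [0.08 0.56 1.54 0.   1.05 1.79]
out shift [-0.093  -0.     -0.0136] turn -0.0005
```

View pics/s3.png

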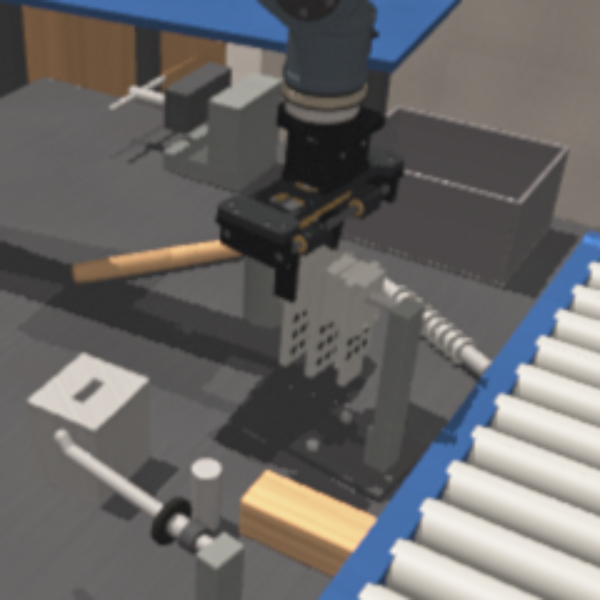

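Width is 49.8 mm, so the plate is gripped. Lift 15 mm, then withdraw along the rod.

Call:
{"method": "send_rows", "body": {"steps": [0.045,0,0,-0.006,0,0.045,0,0,-0.012,0,0.045,0,0,-0.0155,0,0.045,0,0,-0.0155,0,0.045,0,0,-0.0155,0]}}

```text
time: 4.92
position: [0.5775, 0.1587, 0.1869]
tool_rot: [0.998, -0.069, -0.005, -0.0]
ft_force: [-0.5, 0.6, -3.2]
grip_width: 0.0493
```

Run:
```python
from h import *
from rig import robot,cams
o=robot.get_obs();status(o)
to(o,crow(.200),.186,CY,"out")
c=cams.camera("scene");cv2.imwrite("pics/s4.png",cv2.resize(c["color"][60:300,225:465,::-1],None,fx=2.5,fy=2.5))
```

```text
t 4.92 p [0.5775 0.1587 0.1869] yaw -0.1386 tilt [-0.0107  0.0008] F [-0.46  0.55 -3.16] M [ 0.08  0.05 -0.03] w 0.0493 q [0.08 0.54 1.53 0.   1.09 1.79]
out shift [-0.0928 -0.0001  0.0019] turn -0.0006
```

View pics/s4.png

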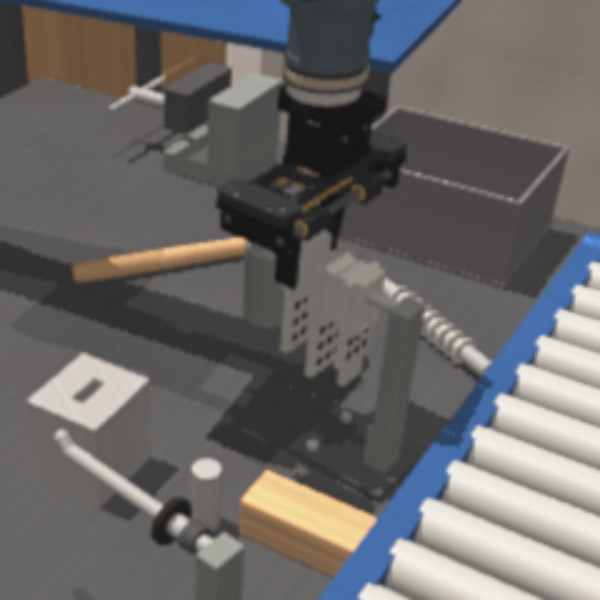

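The front template is lifted (lower edge at (290, 345)) and the weight reads 3.2 N. Withdraw.

Call:
{"method": "send_rows", "body": {"steps": [0.045,-0.015,0,0,0,0.045,-0.035,0,0.001,0,0.045,-0.055,0,0.001,0,0.045,-0.075,0,0.001,0,0.045,-0.093,0,0.001,0,0.045,-0.095,0,0.001,0,0.045,-0.095,0,0.001,0]}}

```text
time: 5.85
position: [0.4838, 0.172, 0.1871]
tool_rot: [0.998, -0.069, -0.005, -0.0]
ft_force: [1.3, 0.3, -3.6]
grip_width: 0.0494
```

Run:
```python
from h import *
from rig import robot,cams
o=robot.get_obs();status(o)
to(o,[.48,.10],.25,SY,"mid")
to(o,spar(.21),.23,SY,"pre spare")
c=cams.camera("scene");cv2.imwrite("pics/s5.png",cv2.resize(c["color"][60:300,195:435,::-1],None,fx=2.5,fy=2.5))
```

```text
t 5.85 p [0.4838 0.172  0.1871] yaw -0.1383 tilt [-0.0096  0.0008] F [ 1.3   0.29 -3.57] M [ 0.08 -0.03 -0.  ] w 0.0494 q [0.12 0.43 1.74 0.   0.98 1.83]
mid shift [ 0.0056  0.0718 -0.0629] turn 0.0397
pre spare shift [ 0.0556  0.3284 -0.0433] turn 0.0397
```

View pics/s5.png

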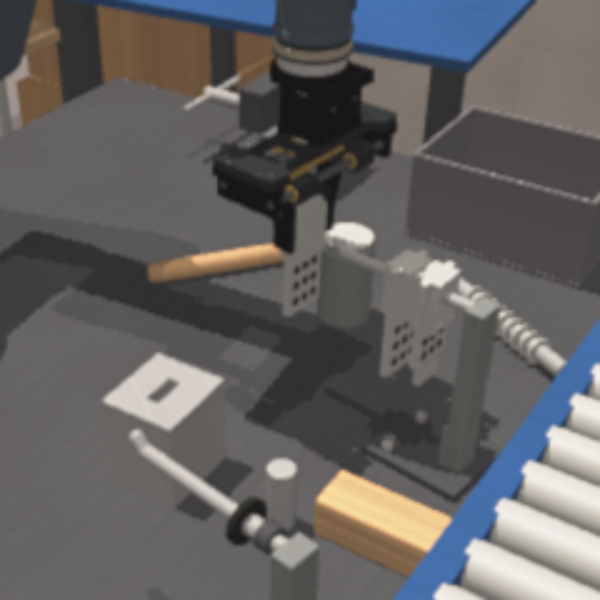

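The front template is off the hook (plate at (305, 255)). Carry it over the block to the spare hook.

Call:
{"method": "send_rows", "body": {"steps": [0.045,0,0,-0.03,0,0.045,0.01,0.04,-0.043,0.01,0.045,0.03,0.09,-0.043,0.02,0.045,0.04,0.15,-0.043,0.03,0.045,0.05,0.21,-0.043,0.04,0.045,0.055,0.265,-0.043,0.04,0.045,0.055,0.305,-0.043,0.04,0.045,0.055,0.325,-0.043,0.04]}}

```text
time: 6.9
position: [0.4946, -0.1604, 0.2297]
tool_rot: [0.996, -0.091, -0.004, 0.0]
ft_force: [0.1, 0.2, -3.0]
grip_width: 0.0493
```

Call:
{"method": "send_rows", "body": {"steps": [0.045,0,0.004,0,0,0.045,0,0.004,0,0,0.045,0,0.004,0,0]}}

```text
time: 7.28
position: [0.4939, -0.1629, 0.2296]
tool_rot: [0.996, -0.09, -0.004, -0.0]
ft_force: [1.2, -0.7, -3.1]
grip_width: 0.0495
```

Run:
```python
from h import *
from rig import robot,cams
o=robot.get_obs();status(o)
to(o,spar(.21),.186,SY,"pre spare low")
to(o,spar(.075),.186,SY,"in")
c=cams.camera("scene");cv2.imwrite("pics/s6.png",cv2.resize(c["color"][100:340,175:415,::-1],None,fx=2.5,fy=2.5))
```

```text
t 7.28 p [ 0.4939 -0.1629  0.2296] yaw -0.1800 tilt [-0.0088  0.0011] F [ 1.22 -0.68 -3.12] M [ 0.09  0.02 -0.02] w 0.0495 q [-0.53  0.38  1.68 -0.    1.09  1.22]
pre spare low shift [ 0.0001 -0.0019  0.0436] turn -0.0020
in shift [ 0.1351 -0.0022  0.0424] turn -0.0020
```

View pics/s6.png

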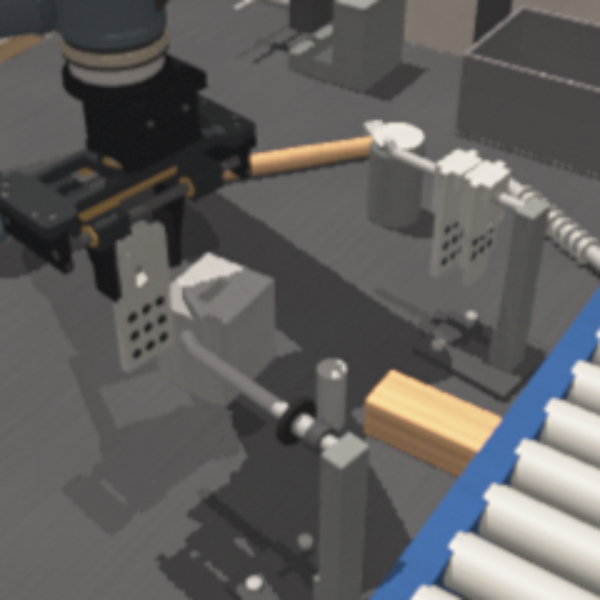

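The template is in front of the spare hook's tip (plate at (145, 300), tip at (185, 345)). Lower to threading height.

Call:
{"method": "send_rows", "body": {"steps": [0.045,0,-0.002,0.015,0,0.045,0,-0.002,0.03,0,0.045,0,-0.002,0.0425,-0.002,0.045,0,-0.002,0.0425,-0.002,0.045,0,-0.002,0.0425,-0.002]}}

```text
time: 7.95
position: [0.4942, -0.1612, 0.1871]
tool_rot: [0.996, -0.089, -0.004, 0.0]
ft_force: [-0.1, -0.2, -2.6]
grip_width: 0.0495
```

Run:
```python
from h import *
from rig import robot,cams
o=robot.get_obs();status(o)
to(o,spar(.14),.1865,SY,"in140")
to(o,spar(.08),.1865,SY,"in80")
c=cams.camera("scene");cv2.imwrite("pics/s7.png",cv2.resize(c["color"][160:310,205:355,::-1],None,fx=4,fy=4))
```

```text
t 7.95 p [ 0.4942 -0.1612  0.1871] yaw -0.1779 tilt [-0.0084  0.0007] F [-0.14 -0.23 -2.63] M [-0.    0.01  0.07] w 0.0495 q [-0.53  0.44  1.73 -0.    0.98  1.22]
in140 shift [ 0.0698 -0.0001  0.    ] turn 0.0001
in80 shift [ 1.298e-01 -1.000e-04 -5.000e-04] turn 0.0001
```

View pics/s7.png

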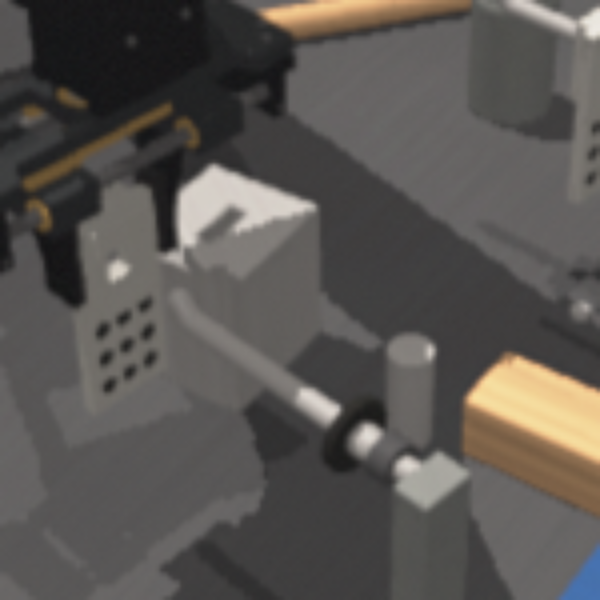

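The plate at (120, 300) is lined up with the rod tip at (180, 290). Thread it on slowly and watch the force.

Call:
{"method": "send_rows", "body": {"steps": [0.045,0.012,0,0,0,0.045,0.024,0,0,0,0.045,0.036,0,0,0,0.045,0.048,0,0,0,0.045,0.06,0,0,0,0.045,0.07,0,0,0,0.045,0.07,0,0,0]}}

```text
time: 8.88
position: [0.564, -0.1739, 0.1868]
tool_rot: [0.996, -0.089, -0.004, 0.0]
ft_force: [0.7, 1.2, -3.4]
grip_width: 0.0496
```

Run:
```python
from h import *
from rig import robot,cams
o=robot.get_obs();status(o)
to(o,spar(.10),.1865,SY,"in100")
to(o,spar(.075),.172,SY,"in70")
c=cams.camera("scene");cv2.imwrite("pics/s8.png",cv2.resize(c["color"][160:310,205:355,::-1],None,fx=4,fy=4))
```

```text
t 8.88 p [ 0.564  -0.1739  0.1868] yaw -0.1777 tilt [-0.0074  0.0002] F [ 0.7   1.17 -3.43] M [ 0.02  0.04 -0.01] w 0.0496 q [-0.49  0.53  1.55 -0.    1.07  1.26]
in100 shift [ 0.0388 -0.0003 -0.    ] turn 0.0003
in70 shift [ 0.0639 -0.0003  0.0143] turn 0.0003
```

View pics/s8.png

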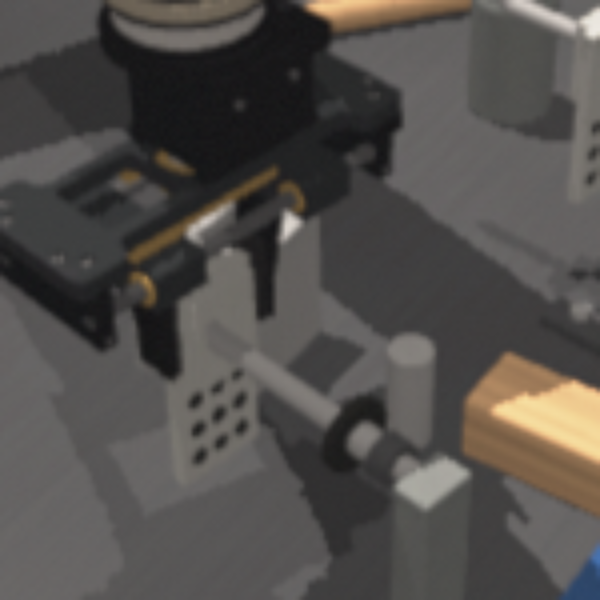

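The rod passes through the eye at (240, 345) without contact force. Advance and lower to about 1 mm above hanging height.

Call:
{"method": "send_rows", "body": {"steps": [0.045,0.012,0,0.003,0,0.045,0.024,0,0.006,0,0.045,0.036,0,0.009,0,0.045,0.044,0,0.012,0,0.045,0.049,0,0.0138,0,0.045,0.049,0,0.0138,0,0.045,0.049,0,0.0138,0]}}

```text
time: 9.8
position: [0.6109, -0.1821, 0.1724]
tool_rot: [0.996, -0.089, -0.005, -0.0]
ft_force: [-0.3, -0.3, -3.9]
grip_width: 0.0494
```

Run:
```python
from h import *
from rig import robot,cams
o=robot.get_obs();status(o)
to(o,spar(.075),.1725,SY,"in75")
to(o,spar(.059),.1725,SY,"in59")
```

```text
t 9.80 p [ 0.6109 -0.1821  0.1724] yaw -0.1777 tilt [-0.0092  0.0008] F [-0.35 -0.3  -3.92] M [ 0.08 -0.02 -0.08] w 0.0494 q [-0.46  0.6   1.44 -0.    1.11  1.29]
in75 shift [ 0.0162 -0.     -0.0002] turn 0.0003
in59 shift [ 0.0322 -0.     -0.0004] turn 0.0003
```

Call:
{"method": "send_rows", "body": {"steps": [0.045,0.006,0,0,0,0.045,0.012,0,0,0,0.045,0.017,0,0,0,0.045,0.021,0,0,0,0.045,0.024,0,0,0,0.045,0.026,0,0,0,0.045,0.026,0,0,0]}}

```text
time: 10.68
position: [0.6366, -0.1867, 0.1721]
tool_rot: [0.996, -0.089, -0.005, -0.0]
ft_force: [-0.2, -0.4, -3.5]
grip_width: 0.0495
```

Call:
{"method": "send_rows", "body": {"steps": [0.045,0.001,0,0,0,0.045,0.002,0,0,0,0.045,0.003,0,0,0,0.045,0.004,0,0,0,0.045,0.004,0,0,0]}}

```text
time: 11.3
position: [0.6406, -0.1874, 0.1721]
tool_rot: [0.996, -0.089, -0.005, -0.0]
ft_force: [0.2, -0.2, -3.4]
grip_width: 0.0495
```

Call:
{"method": "send_rows", "body": {"steps": [0.045,0.001,0,0,0,0.045,0.002,0,0,0,0.045,0.003,0,0,0,0.045,0.004,0,0,0,0.045,0.004,0,0,0]}}

```text
time: 11.92
position: [0.6438, -0.188, 0.172]
tool_rot: [0.996, -0.089, -0.006, -0.0]
ft_force: [-3.2, -0.3, -0.9]
grip_width: 0.0495
```

Run:
```python
from h import *
from rig import robot,cams
o=robot.get_obs();status(o)
c=cams.camera("scene");cv2.imwrite("pics/s9.png",cv2.resize(c["color"][190:310,235:355,::-1],None,fx=5,fy=5))
```

```text
t 11.93 p [ 0.6438 -0.188   0.172 ] yaw -0.1777 tilt [-0.0109  0.0013] F [-3.16 -0.31 -0.92] M [ 0.06  0.47 -0.06] w 0.0495 q [-0.45  0.65  1.35 -0.    1.16  1.3 ]
```

View pics/s9.png

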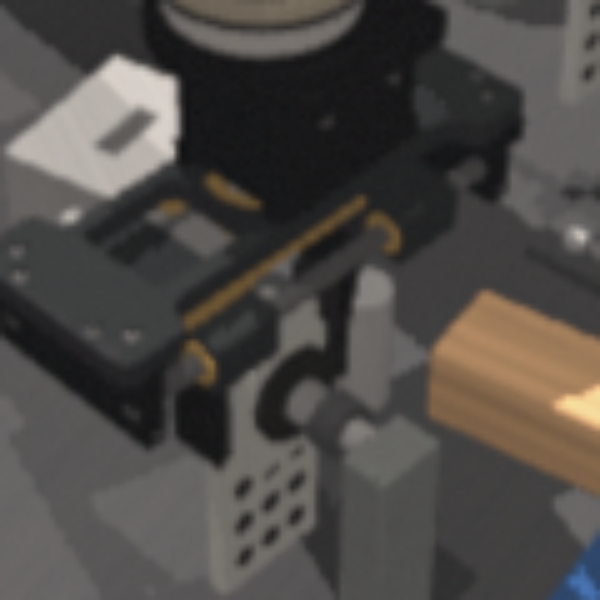

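The hub has just met the buffer disc at (290, 395) with 3.2 N. Push another 3 mm.

Call:
{"method": "send_rows", "body": {"steps": [0.045,0.001,0,0,0,0.045,0.002,0,0,0,0.045,0.003,0,0,0,0.045,0.003,0,0,0]}}

```text
time: 12.48
position: [0.645, -0.1881, 0.1717]
tool_rot: [0.996, -0.089, -0.008, -0.0]
ft_force: [-6.1, -0.6, 0.4]
grip_width: 0.0498
```

Call:
{"method": "send_rows", "body": {"steps": [0.045,0.003,0,0,0,0.045,0.004,0,0,0,0.045,0.005,0,0,0,0.045,0.005,0,0,0,0.045,0.005,0,0,0,0.045,0.005,0,0,0,0.045,0.005,0,0,0]}}

```text
time: 13.35
position: [0.6462, -0.1883, 0.1715]
tool_rot: [0.996, -0.089, -0.012, -0.001]
ft_force: [-10.8, 1.2, 4.2]
grip_width: 0.0491
```

Run:
```python
from h import *
from rig import robot,cams
o=robot.get_obs();status(o)
to(o,spar(.059),.1725,SY,"in59")
```

```text
t 13.35 p [ 0.6462 -0.1883  0.1715] yaw -0.1775 tilt [-0.0236  0.0042] F [-10.78   1.18   4.23] M [ 0.19  1.62 -0.12] w 0.0491 q [-0.45  0.66  1.33 -0.01  1.18  1.3 ]
in59 shift [-0.0037  0.0001 -0.0009] turn 0.0005
```

10.8 N now. Hold it for more than half a second.

Call:
{"method": "send_rows", "body": {"steps": [0.045,0.0035,0,-0.0005,0,0.045,0.0035,0,-0.0005,0,0.045,0.0035,0,-0.0005,0,0.045,0.0035,0,-0.0005,0,0.045,0.0035,0,-0.0005,0,0.045,0.0035,0,-0.0005,0]}}

```text
time: 14.1
position: [0.646, -0.1883, 0.1717]
tool_rot: [0.996, -0.089, -0.016, -0.002]
ft_force: [-11.3, 0.4, 2.2]
grip_width: 0.0495
```

Run:
```python
from h import *
from rig import robot,cams
o=robot.get_obs();status(o)
c=cams.camera("scene");cv2.imwrite("pics/s10.png",cv2.resize(c["color"][190:310,235:355,::-1],None,fx=5,fy=5))
```

```text
t 14.10 p [ 0.646  -0.1883  0.1717] yaw -0.1773 tilt [-0.0322  0.006 ] F [-11.33   0.43   2.25] M [ 0.16  1.6  -0.03] w 0.0495 q [-0.45  0.66  1.32 -0.01  1.19  1.31]
```

View pics/s10.png

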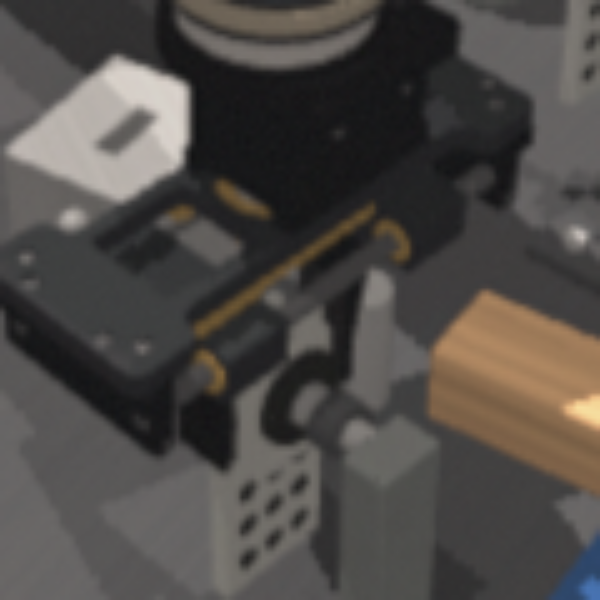

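The disc at (300, 395) has visibly moved towards the post, and 11.3 N held for over half a second. I ease off so the spring doesn't fling the template, then release.

Call:
{"method": "send_rows", "body": {"steps": [0.045,0.002,0,0,0,0.045,0,0,0,0,0.045,-0.002,0,0,0,0.045,-0.003,0,0,0,0.045,-0.003,0,0,0]}}

```text
time: 14.78
position: [0.6432, -0.1878, 0.1718]
tool_rot: [0.996, -0.088, -0.016, -0.002]
ft_force: [-3.1, 0.0, -2.2]
grip_width: 0.0499
```

Run:
```python
from h import *
from rig import robot,cams
o=robot.get_obs();status(o)
```

```text
t 14.78 p [ 0.6432 -0.1878  0.1718] yaw -0.1772 tilt [-0.0319  0.0059] F [-3.13  0.04 -2.22] M [ 0.04  0.45 -0.02] w 0.0499 q [-0.45  0.66  1.33 -0.01  1.19  1.3 ]
```

Call:
{"method": "send_rows", "body": {"steps": [0.052,0,0,0,0,0.06,0,0,0,0,0.08,0,0,0,0,0.087,0,0,0,0,0.087,0,0,-0.02,0,0.087,0,0,-0.06,0,0.087,0,0,-0.09,0]}}

```text
time: 15.65
position: [0.6467, -0.1885, 0.2634]
tool_rot: [0.996, -0.088, -0.015, -0.001]
ft_force: [-0.4, -0.2, 0.5]
grip_width: 0.0864
```

Run:
```python
from h import *
from rig import robot,cams
o=robot.get_obs();status(o)
to(o,crow(.076),.28,CY,"middle")
c=cams.camera("scene");cv2.imwrite("pics/s11.png",cv2.resize(c["color"][190:310,235:355,::-1],None,fx=5,fy=5))
```

```text
t 15.65 p [ 0.6467 -0.1885  0.2634] yaw -0.1772 tilt [-0.0301  0.0052] F [-0.4  -0.18  0.47] M [-0.01 -0.04  0.04] w 0.0864 q [-0.45  0.57  1.23 -0.01  1.37  1.3 ]
middle shift [-0.0986 -0.331  -0.0137] turn -0.0392
```

View pics/s11.png

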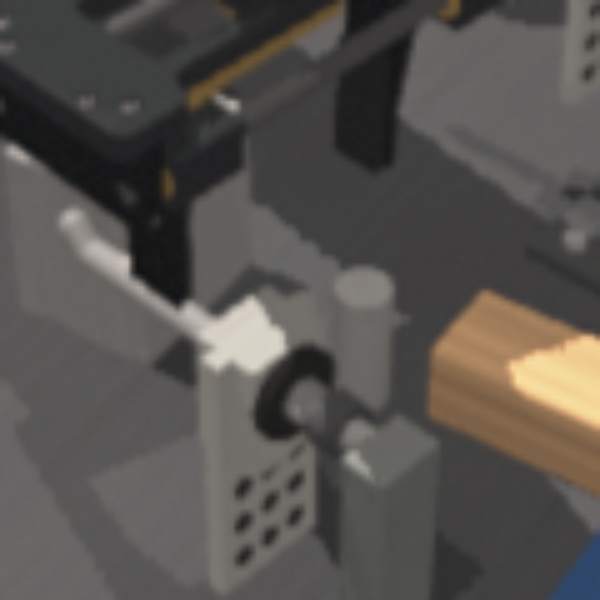

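The first template hangs upright against the disc at (290, 395). Go over to the middle template. I finish with a quick drop, because that transient shifts the held tilt back towards vertical.

Call:
{"method": "send_rows", "body": {"steps": [0.087,-0.02,-0.04,-0.03,-0.01,0.087,-0.04,-0.1,-0.075,-0.02,0.087,-0.06,-0.16,-0.075,-0.03,0.087,-0.08,-0.22,-0.075,-0.039,0.087,-0.0986,-0.28,-0.075,-0.039,0.087,-0.0986,-0.331,-0.075,-0.039,0.087,-0.0986,-0.331,-0.075,-0.039,0.087,-0.0986,-0.331,-0.015,-0.039]}}

```text
time: 16.7
position: [0.6147, 0.1545, 0.289]
tool_rot: [0.998, -0.068, -0.004, -0.001]
ft_force: [0.4, -0.2, -1.0]
grip_width: 0.0873
```

Run:
```python
from h import *
from rig import robot,cams
o=robot.get_obs();status(o)
to(o,crow(.076),.27,CY,"middle")
```

```text
t 16.70 p [0.6147 0.1545 0.289 ] yaw -0.1362 tilt [-0.0081  0.0018] F [ 0.44 -0.18 -1.03] M [ 0.06  0.02 -0.04] w 0.0873 q [0.07 0.48 1.32 0.   1.35 1.78]
middle shift [-0.0061  0.0008  0.019 ] turn 0.0018
```

Tilt is now only -0.008. Settle, then a gentle descent.

Call:
{"method": "send_rows", "body": {"steps": [0.087,-0.006,0.001,0.005,0.002,0.087,-0.006,0.001,0.005,0.002,0.087,-0.006,0.001,0.015,0.002,0.087,-0.006,0.001,0.03,0.002,0.087,-0.006,0.001,0.045,0.002,0.087,-0.006,0.001,0.06,0.002,0.087,-0.006,0.001,0.065,0.002,0.087,-0.006,0.001,0.065,0.002]}}

```text
time: 17.7
position: [0.6079, 0.1545, 0.2233]
tool_rot: [0.998, -0.069, -0.005, -0.001]
ft_force: [0.4, -0.8, 0.6]
grip_width: 0.0869
```

Run:
```python
from h import *
from rig import robot,cams
o=robot.get_obs();status(o)
to(o,crow(.076),.1715,CY,"middle")
c=cams.camera("scene");cv2.imwrite("pics/s12.png",cv2.resize(c["color"][100:250,285:435,::-1],None,fx=4,fy=4))
```

```text
t 17.70 p [0.6079 0.1545 0.2233] yaw -0.1381 tilt [-0.0092  0.0018] F [ 0.39 -0.76  0.57] M [0.05 0.02 0.01] w 0.0869 q [0.07 0.53 1.42 0.   1.2  1.78]
middle shift [ 0.001  -0.0002  0.0518] turn -0.0001
```

View pics/s12.png

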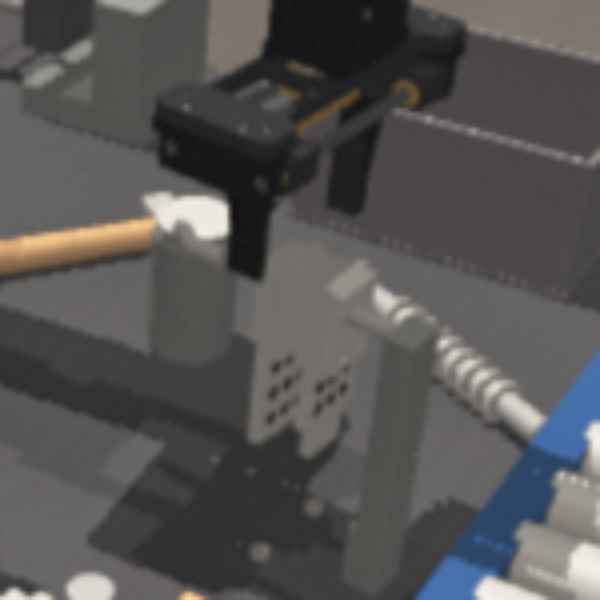

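The gripper is over the middle template (hub at (300, 260)). Descend and close.

Call:
{"method": "send_rows", "body": {"steps": [0.087,0.001,0,0.013,0,0.087,0.001,0,0.026,0,0.087,0.001,0,0.04,0,0.087,0.001,0,0.052,0,0.087,0.001,0,0.052,0,0.06,0.001,0,0.052,0,0.045,0.001,0,0.052,0,0.045,0.001,0,0.052,0]}}

```text
time: 18.75
position: [0.6092, 0.1545, 0.1725]
tool_rot: [0.998, -0.069, -0.003, -0.001]
ft_force: [0.5, -0.2, 0.1]
grip_width: 0.0648
```

Call:
{"method": "send_rows", "body": {"steps": [0.045,0,0,0,0,0.045,0,0,0,0]}}

```text
time: 19.0
position: [0.6094, 0.1547, 0.1728]
tool_rot: [0.998, -0.069, -0.003, -0.001]
ft_force: [0.6, 0.3, 0.3]
grip_width: 0.0491
```

Run:
```python
from h import *
from rig import robot,cams
o=robot.get_obs();status(o)
to(o,crow(.200),.187,CY,"out")
c=cams.camera("scene");cv2.imwrite("pics/s13.png",cv2.resize(c["color"][100:250,285:435,::-1],None,fx=4,fy=4))
```

```text
t 19.00 p [0.6094 0.1547 0.1728] yaw -0.1382 tilt [-0.0062  0.0024] F [0.57 0.35 0.3 ] M [ 0.14  0.01 -0.01] w 0.0491 q [0.07 0.59 1.47 0.   1.09 1.78]
out shift [-0.125   0.0002 -0.0134] turn -0.0002
```

View pics/s13.png

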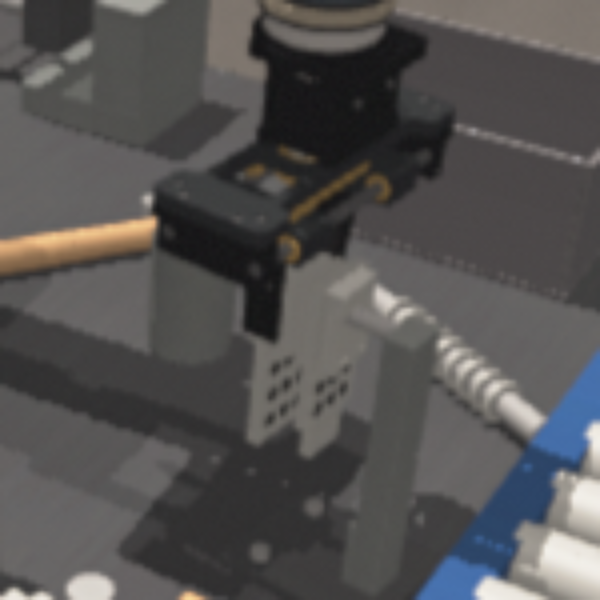

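Gripped at 49 mm. Lift and withdraw.

Call:
{"method": "send_rows", "body": {"steps": [0.045,-0.001,0,-0.006,0,0.045,-0.002,0,-0.012,0,0.045,-0.003,0,-0.0155,0,0.045,-0.003,0,-0.0155,0]}}

```text
time: 19.55
position: [0.6066, 0.1551, 0.1887]
tool_rot: [0.998, -0.069, -0.003, -0.001]
ft_force: [0.6, -0.2, -3.2]
grip_width: 0.0492
```

Run:
```python
from h import *
from rig import robot,cams
o=robot.get_obs();status(o)
to(o,crow(.200),.1881,CY,"out")
```

```text
t 19.55 p [0.6066 0.1551 0.1887] yaw -0.1381 tilt [-0.0056  0.0023] F [ 0.55 -0.23 -3.18] M [0.02 0.03 0.02] w 0.0492 q [0.07 0.57 1.46 0.   1.12 1.78]
out shift [-0.1221  0.0002  0.0013] turn -0.0001
```

Call:
{"method": "send_rows", "body": {"steps": [0.045,-0.016,0,0,0,0.045,-0.036,0,0.0005,0,0.045,-0.058,0,0.001,0,0.045,-0.08,0,0.001,0,0.045,-0.1,0,0.001,0,0.045,-0.118,0,0.001,0,0.045,-0.124,0,0.001,0,0.045,-0.124,0,0.001,0]}}

```text
time: 20.55
position: [0.484, 0.1722, 0.1886]
tool_rot: [0.998, -0.069, -0.002, -0.001]
ft_force: [0.2, -0.2, -3.5]
grip_width: 0.0494
```

Run:
```python
from h import *
from rig import robot,cams
o=robot.get_obs();status(o)
to(o,spar(.21),.23,SY,"pre spare")
c=cams.camera("scene");cv2.imwrite("pics/s14.png",cv2.resize(c["color"][60:300,195:435,::-1],None,fx=2.5,fy=2.5))
```

```text
t 20.55 p [0.484  0.1722 0.1886] yaw -0.1379 tilt [-0.0048  0.0023] F [ 0.23 -0.17 -3.5 ] M [ 0.02 -0.04 -0.01] w 0.0494 q [0.12 0.43 1.74 0.   0.98 1.83]
pre spare shift [ 0.0554  0.3286 -0.0422] turn 0.0401
```

View pics/s14.png

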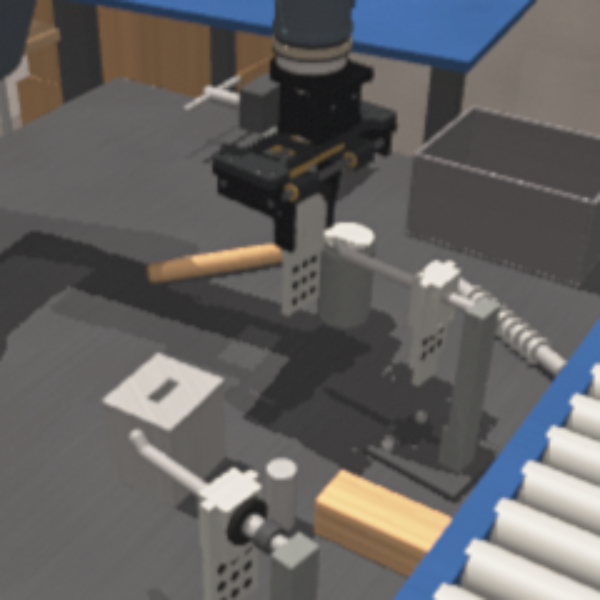

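The middle template is free, the rear one stays at (435, 315), and the first hangs on the spare hook at (230, 500). Carry it across the same way.

Call:
{"method": "send_rows", "body": {"steps": [0.045,0,0,-0.03,0,0.045,0.01,0.04,-0.042,0.01,0.045,0.03,0.09,-0.042,0.02,0.045,0.04,0.15,-0.042,0.03,0.045,0.05,0.21,-0.042,0.04,0.045,0.055,0.265,-0.042,0.04,0.045,0.055,0.305,-0.042,0.04,0.045,0.055,0.327,-0.042,0.04]}}

```text
time: 21.6
position: [0.495, -0.1628, 0.2299]
tool_rot: [0.996, -0.09, -0.001, -0.0]
ft_force: [0.4, -0.0, -3.4]
grip_width: 0.0492
```

Call:
{"method": "send_rows", "body": {"steps": [0.045,0,0.002,0,0,0.045,0,0.002,0.01,0,0.045,0,0.002,0.025,0,0.045,0,0.002,0.04,0,0.045,0,0.002,0.041,0,0.045,0,0.002,0.041,0]}}

```text
time: 22.35
position: [0.4947, -0.1644, 0.1886]
tool_rot: [0.996, -0.09, -0.002, -0.001]
ft_force: [0.2, -0.5, -3.1]
grip_width: 0.0497
```

Run:
```python
from h import *
from rig import robot,cams
o=robot.get_obs();status(o)
to(o,spar(.14),.188,SY,"in140")
c=cams.camera("scene");cv2.imwrite("pics/s15.png",cv2.resize(c["color"][160:310,205:355,::-1],None,fx=4,fy=4))
```

```text
t 22.35 p [ 0.4947 -0.1644  0.1886] yaw -0.1805 tilt [-0.003   0.0013] F [ 0.19 -0.52 -3.14] M [ 0.05  0.02 -0.04] w 0.0497 q [-0.54  0.44  1.73 -0.    0.98  1.22]
in140 shift [ 0.0687 -0.0034  0.0004] turn -0.0025
```

View pics/s15.png

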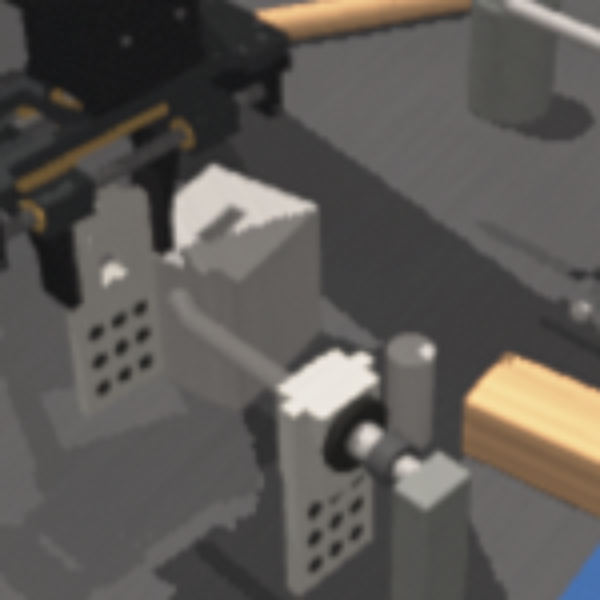

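The plate at (115, 300) lines up with the rod tip. Correct the 3 mm in y, then thread on.

Call:
{"method": "send_rows", "body": {"steps": [0.045,0,-0.0034,0,-0.0025,0.045,0.01,-0.0034,0,-0.0025,0.045,0.024,-0.0034,0,-0.0025,0.045,0.036,-0.0034,0,-0.0025,0.045,0.048,-0.0034,0,-0.0025,0.045,0.06,-0.0034,0,-0.0025,0.045,0.069,-0.0034,0,-0.0025,0.045,0.069,-0.0034,0,-0.0025]}}

```text
time: 23.4
position: [0.5641, -0.1739, 0.1888]
tool_rot: [0.996, -0.089, -0.001, -0.0]
ft_force: [-0.0, -0.4, -3.1]
grip_width: 0.0496
```

Run:
```python
from h import *
from rig import robot,cams
o=robot.get_obs();status(o)
to(o,spar(.096),.1737,SY,"in96")
c=cams.camera("scene");cv2.imwrite("pics/s16.png",cv2.resize(c["color"][160:310,205:355,::-1],None,fx=4,fy=4))
```

```text
t 23.40 p [ 0.5641 -0.1739  0.1888] yaw -0.1779 tilt [-0.0019  0.0006] F [-0.04 -0.43 -3.13] M [0.04 0.02 0.01] w 0.0496 q [-0.49  0.52  1.56 -0.    1.07  1.26]
in96 shift [ 0.0428 -0.0003  0.015 ] turn 0.0001
```

View pics/s16.png

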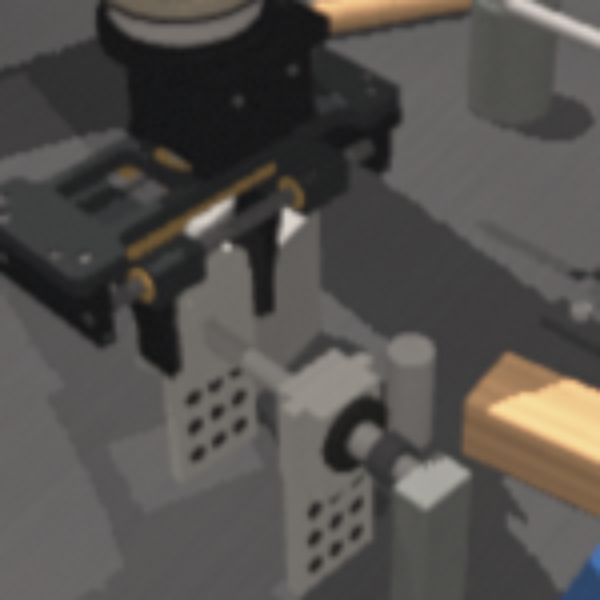

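Threaded on, with the rod through the eye at (235, 340). Advance and lower.

Call:
{"method": "send_rows", "body": {"steps": [0.045,0.01,0,0.003,0,0.045,0.02,0,0.006,0,0.045,0.03,0,0.009,0,0.045,0.036,0,0.012,0,0.045,0.041,0,0.0142,0,0.045,0.043,0,0.0145,0,0.045,0.043,0,0.0145,0]}}

```text
time: 24.32
position: [0.6055, -0.1812, 0.174]
tool_rot: [0.996, -0.089, -0.002, -0.0]
ft_force: [-0.7, 1.0, -4.6]
grip_width: 0.049
```

Call:
{"method": "send_rows", "body": {"steps": [0.045,0.002,0,0,0,0.045,0.004,0,0,0,0.045,0.005,0,0,0,0.045,0.006,0,0,0,0.045,0.006,0,0,0]}}

```text
time: 24.95
position: [0.6115, -0.1823, 0.174]
tool_rot: [0.996, -0.089, -0.002, -0.0]
ft_force: [0.4, -0.1, -3.2]
grip_width: 0.0494
```

Run:
```python
from h import *
from rig import robot,cams
o=robot.get_obs();status(o)
to(o,spar(.086),.1737,SY,"in86")
```

```text
t 24.95 p [ 0.6115 -0.1823  0.174 ] yaw -0.1780 tilt [-0.0031  0.0011] F [ 0.39 -0.07 -3.18] M [ 0.   -0.   -0.01] w 0.0494 q [-0.46  0.6   1.44 -0.    1.1   1.28]
in86 shift [ 0.0046 -0.0001  0.0003] turn 0.0000
```

Call:
{"method": "send_rows", "body": {"steps": [0.045,0.002,0,0,0,0.045,0.003,0,0,0,0.045,0.004,0,0,0,0.045,0.005,0,0,0,0.045,0.006,0,0,0,0.045,0.006,0,0,0]}}

```text
time: 25.7
position: [0.6167, -0.1832, 0.1738]
tool_rot: [0.996, -0.089, -0.002, -0.001]
ft_force: [-1.9, 0.1, -2.1]
grip_width: 0.0494
```

Light contact with the first hub (1.9 N). Ramp to about 11 N and hold.

Call:
{"method": "send_rows", "body": {"steps": [0.045,0.003,0,0,0,0.045,0.005,0,0,0,0.045,0.0062,0,0,0,0.045,0.0062,0,0,0,0.045,0.0062,0,0,0,0.045,0.0062,0,0,0,0.045,0.0062,0,0,0,0.045,0.0062,0,0,0]}}

```text
time: 26.7
position: [0.6187, -0.1831, 0.1735]
tool_rot: [0.996, -0.088, -0.007, -0.001]
ft_force: [-10.7, 2.1, 2.2]
grip_width: 0.0494
```

Run:
```python
from h import *
from rig import robot,cams
o=robot.get_obs();status(o)
c=cams.camera("scene");cv2.imwrite("pics/s17.png",cv2.resize(c["color"][190:310,235:355,::-1],None,fx=5,fy=5))
```

```text
t 26.70 p [ 0.6187 -0.1831  0.1735] yaw -0.1770 tilt [-0.0144  0.0042] F [-10.66   2.1    2.17] M [0.3  1.48 0.1 ] w 0.0494 q [-0.46  0.62  1.41 -0.    1.13  1.29]
```

View pics/s17.png

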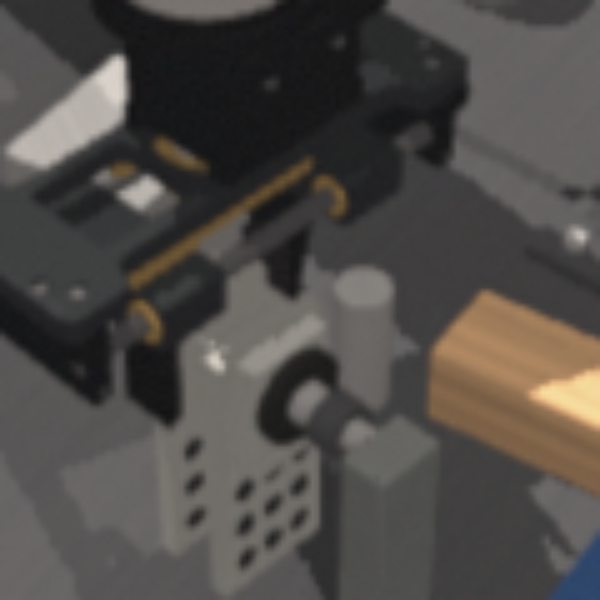

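The second hub presses the first against the disc at 10.7 N. Hold a little longer, then ease off.

Call:
{"method": "send_rows", "body": {"steps": [0.045,0.0036,0,0,0,0.045,0.0036,0,0,0,0.045,0.0036,0,0,0,0.045,0.002,0,0,0,0.045,0,0,0,0,0.045,-0.0015,0,0,0,0.045,-0.0025,0,0,0,0.045,-0.0025,0,0,0]}}

```text
time: 27.75
position: [0.6169, -0.1828, 0.1736]
tool_rot: [0.996, -0.088, -0.007, -0.001]
ft_force: [-1.2, -0.1, -3.8]
grip_width: 0.0493
```

Run:
```python
from h import *
from rig import robot,cams
o=robot.get_obs();status(o)
```

```text
t 27.75 p [ 0.6169 -0.1828  0.1736] yaw -0.1771 tilt [-0.013   0.0039] F [-1.19 -0.14 -3.84] M [0.02 0.15 0.01] w 0.0493 q [-0.46  0.61  1.42 -0.    1.12  1.29]
```

Call:
{"method": "send_rows", "body": {"steps": [0.045,0,0,0.001,0,0.045,0,0,0.001,0,0.055,0,0,0.001,0,0.087,0,0,0.001,0,0.087,0,0,0.001,0,0.087,0,0,-0.02,0,0.087,0,0,-0.06,0,0.087,0,0,-0.09,0]}}

```text
time: 28.75
position: [0.6187, -0.1834, 0.2654]
tool_rot: [0.996, -0.088, -0.006, -0.001]
ft_force: [0.1, -0.4, -0.1]
grip_width: 0.086
```

Run:
```python
from h import *
from rig import robot,cams
o=robot.get_obs();status(o)
to(o,crow(.045),.28,CY,"rear")
c=cams.camera("scene");cv2.imwrite("pics/s18.png",cv2.resize(c["color"][190:310,235:355,::-1],None,fx=5,fy=5))
```

```text
t 28.75 p [ 0.6187 -0.1834  0.2654] yaw -0.1772 tilt [-0.0109  0.003 ] F [ 0.13 -0.38 -0.07] M [ 0.05 -0.08 -0.01] w 0.0860 q [-0.46  0.52  1.32 -0.    1.31  1.29]
rear shift [-0.0389 -0.3322 -0.0138] turn -0.0392
```

View pics/s18.png

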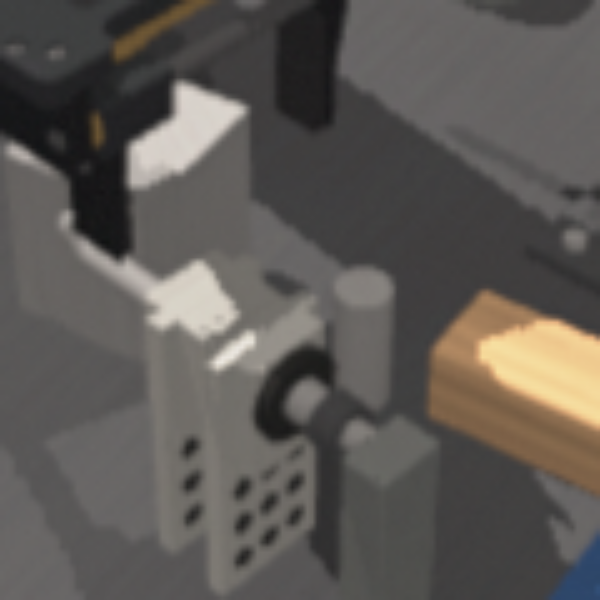

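Both templates hang hub to hub against the disc. Now to the rear template.

Call:
{"method": "send_rows", "body": {"steps": [0.087,-0.005,-0.04,-0.03,-0.01,0.087,-0.01,-0.1,-0.06,-0.02,0.087,-0.02,-0.16,-0.06,-0.03,0.087,-0.03,-0.22,-0.06,-0.039,0.087,-0.038,-0.28,-0.06,-0.039,0.087,-0.038,-0.332,-0.06,-0.039,0.087,-0.038,-0.332,-0.06,-0.039,0.087,-0.038,-0.332,-0.025,-0.039]}}

```text
time: 29.8
position: [0.6443, 0.1496, 0.2973]
tool_rot: [0.998, -0.068, 0.002, 0.0]
ft_force: [0.8, -0.5, 0.1]
grip_width: 0.0873
```

Run:
```python
from h import *
from rig import robot,cams
o=robot.get_obs();status(o)
to(o,crow(.045),.225,CY,"rear")
c=cams.camera("scene");w=cloud(c)
cv2.imwrite("pics/s19.png",cv2.resize(c["color"][100:250,285:435,::-1],None,fx=4,fy=4))
p=w.reshape(-1,3);d=dv(CY);n=np.array([-d[1],d[0]])
s=(p[:,:2]-CR)@d;t=(p[:,:2]-CR)@n
m=(abs(t)<.03)&(p[:,2]>.204)&(p[:,2]<.216)&(s>-.02)&(s<.13)
print(m.sum(),"hub dist from origin",CO-np.percentile(s[m],[3,50,97]),"t",np.percentile(t[m],[3,97]))
m2=m&(abs(t)>.0195);print("plate dist",CO-np.median(s[m2]) if m2.any() else None)
```

```text
t 29.80 p [0.6443 0.1496 0.2973] yaw -0.1367 tilt [ 0.0048 -0.0008] F [ 0.83 -0.46  0.08] M [ 0.08  0.03 -0.  ] w 0.0873 q [ 0.06  0.51  1.25 -0.    1.38  1.77]
rear shift [-0.0056 -0.0001  0.0723] turn 0.0013
165 hub dist from origin [0.05679803 0.0418826  0.029536  ] t [-0.02209335  0.0221468 ]
plate dist 0.04363486594498715
```

View pics/s19.png

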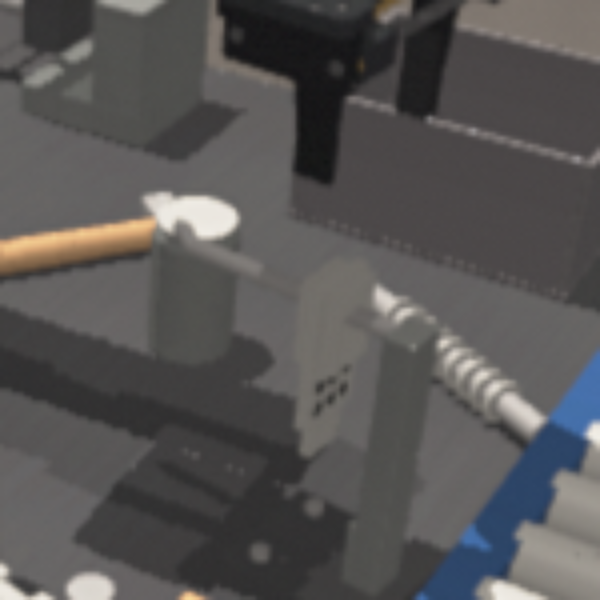

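The rear template is still about 44 mm from the post (hub top at (335, 270)). Descend.

Call:
{"method": "send_rows", "body": {"steps": [0.087,-0.0055,0,0.01,0.001,0.087,-0.0055,0,0.01,0.001,0.087,-0.0055,0,0.025,0.001,0.087,-0.0055,0,0.04,0.001,0.087,-0.0055,0,0.055,0.001,0.087,-0.0055,0,0.068,0.001,0.087,-0.0055,0,0.072,0.001,0.087,-0.0055,0,0.072,0.001]}}

```text
time: 30.85
position: [0.6338, 0.1493, 0.2175]
tool_rot: [0.998, -0.069, -0.005, 0.001]
ft_force: [-0.8, 0.0, 0.3]
grip_width: 0.0868
```

Run:
```python
from h import *
from rig import robot,cams
o=robot.get_obs();status(o)
to(o,crow(.045),.1715,CY,"rear")
c=cams.camera("scene")
cv2.imwrite("pics/s20.png",cv2.resize(c["color"][100:250,285:435,::-1],None,fx=4,fy=4))
```

```text
t 30.85 p [0.6338 0.1493 0.2175] yaw -0.1387 tilt [-0.0104 -0.0017] F [-0.76  0.02  0.27] M [ 0.02 -0.01  0.01] w 0.0868 q [ 0.06  0.57  1.36 -0.    1.22  1.77]
rear shift [ 0.0056 -0.002   0.0459] turn -0.0007
```

View pics/s20.png

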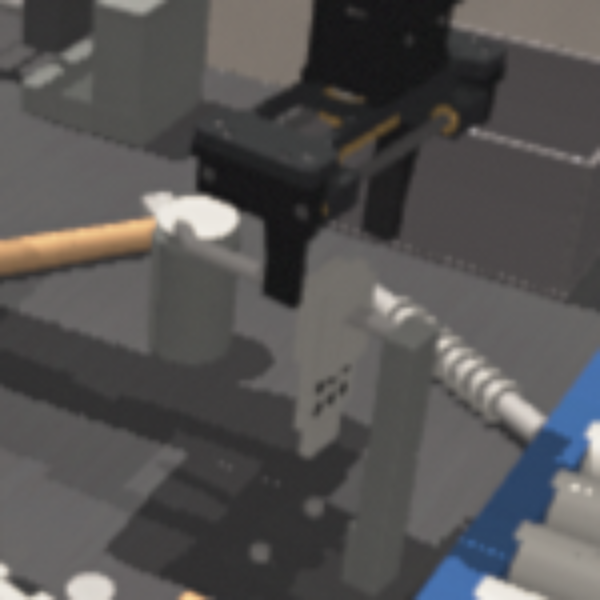

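Call:
{"method": "send_rows", "body": {"steps": [0.087,0.005,-0.002,0.01,0,0.087,0.0055,-0.002,0.022,0,0.087,0.0055,-0.002,0.034,0,0.087,0.0055,-0.002,0.043,0,0.087,0.0055,-0.002,0.046,0,0.087,0.0055,-0.002,0.046,0,0.07,0.0055,-0.002,0.046,0]}}

```text
time: 31.78
position: [0.6398, 0.1504, 0.1725]
tool_rot: [0.998, -0.069, -0.004, 0.001]
ft_force: [-0.4, -0.0, -0.6]
grip_width: 0.0826
```

Run:
```python
from h import *
from rig import robot,cams
o=robot.get_obs();status(o)
to(o,crow(.045),.1715,CY,"rear")
```

```text
t 31.77 p [0.6398 0.1504 0.1725] yaw -0.1388 tilt [-0.0082 -0.0016] F [-0.43 -0.02 -0.61] M [ 0.07  0.04 -0.07] w 0.0826 q [ 0.06  0.63  1.39 -0.    1.13  1.77]
rear shift [-0.0007  0.0002  0.001 ] turn -0.0008
```

Call:
{"method": "send_rows", "body": {"steps": [0.06,-0.0005,0,0,0,0.045,-0.0005,0,0,0,0.045,-0.0005,0,0,0,0.045,-0.0005,0,0,0,0.045,-0.0005,0,0,0]}}

```text
time: 32.4
position: [0.6394, 0.1507, 0.1726]
tool_rot: [0.998, -0.069, -0.004, 0.001]
ft_force: [-0.1, 1.7, 0.3]
grip_width: 0.0496
```

Run:
```python
from h import *
from rig import robot,cams
o=robot.get_obs();status(o)
to(o,crow(.205),.188,CY,"out")
c=cams.camera("scene")
cv2.imwrite("pics/s21.png",cv2.resize(c["color"][100:250,285:435,::-1],None,fx=4,fy=4))
```

```text
t 32.40 p [0.6394 0.1507 0.1726] yaw -0.1388 tilt [-0.008  -0.0013] F [-0.1   1.73  0.32] M [0.12 0.05 0.04] w 0.0496 q [ 0.06  0.63  1.39 -0.    1.13  1.77]
out shift [-0.1603  0.0005 -0.0142] turn -0.0008
```

View pics/s21.png

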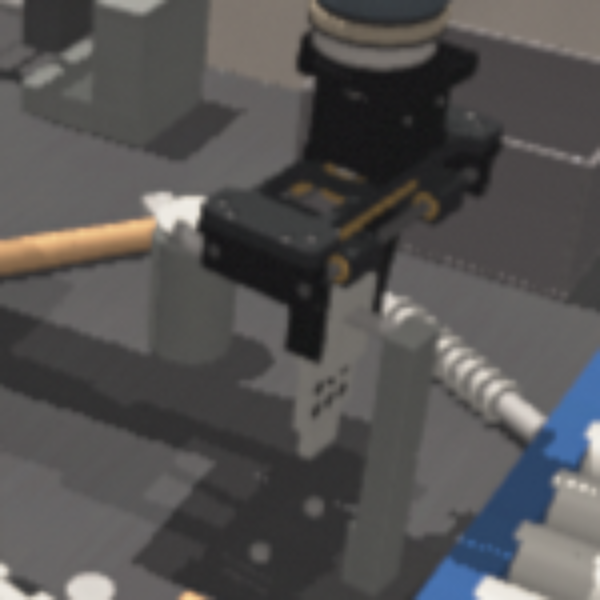

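The rear plate is gripped (pads at (310, 330), tongue at (320, 445)). Lift.

Call:
{"method": "send_rows", "body": {"steps": [0.045,0,0,-0.006,0,0.045,0,0,-0.012,0,0.045,0,0,-0.0155,0,0.045,0,0,-0.0155,0]}}

```text
time: 32.95
position: [0.6397, 0.1507, 0.1884]
tool_rot: [0.998, -0.069, -0.004, 0.001]
ft_force: [-0.7, 0.0, -3.2]
grip_width: 0.0496
```

Call:
{"method": "send_rows", "body": {"steps": [0.045,-0.015,0,0,0,0.045,-0.035,0,0.0005,0,0.045,-0.06,0,0.001,0,0.045,-0.085,0,0.001,0,0.045,-0.11,0,0.0015,0,0.045,-0.135,0,0.0015,0,0.045,-0.155,0,0.0015,0,0.045,-0.16,0,0.0015,0]}}

```text
time: 33.95
position: [0.4798, 0.1729, 0.1881]
tool_rot: [0.998, -0.069, -0.004, 0.001]
ft_force: [0.1, -0.5, -3.3]
grip_width: 0.0495
```

Run:
```python
from h import *
from rig import robot,cams
o=robot.get_obs();status(o)
c=cams.camera("scene");np.savez("s22.npz",**c)
cv2.imwrite("pics/s22.png",cv2.resize(c["color"][60:300,195:435,::-1],None,fx=2.5,fy=2.5))
to(o,[.447,-.017],.235,np.radians(1.7),"block")
```

```text
t 33.95 p [0.4798 0.1729 0.1881] yaw -0.1381 tilt [-0.0086 -0.0015] F [ 0.07 -0.45 -3.34] M [ 0.05 -0.01  0.  ] w 0.0495 q [ 0.13  0.43  1.75 -0.    0.98  1.84]
block shift [-0.0067  0.1928 -0.0463] turn -0.1678
```

View pics/s22.png

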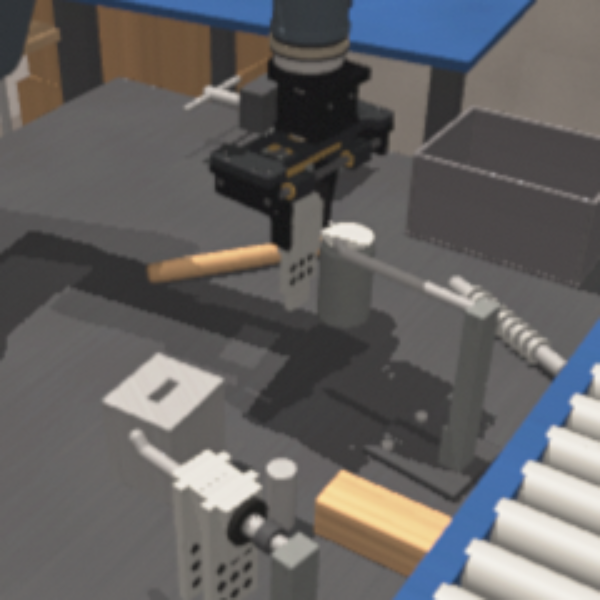

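The rear template is off the hook with its tongue at (298, 300), and the other two stay together. Carry it over the block while I refine the slot position from the first pictures.

Call:
{"method": "send_rows", "body": {"steps": [0.045,0,0,-0.025,0,0.045,0,0.02,-0.046,-0.04,0.045,-0.003,0.06,-0.046,-0.08,0.045,-0.0067,0.1,-0.046,-0.12,0.045,-0.0067,0.14,-0.046,-0.168,0.045,-0.0067,0.175,-0.046,-0.168,0.045,-0.0067,0.193,-0.046,-0.168,0.045,-0.0067,0.193,-0.046,-0.168]}}

```text
time: 35.0
position: [0.4486, -0.0189, 0.2351]
tool_rot: [1.0, 0.013, -0.003, 0.001]
ft_force: [0.7, 0.3, -3.0]
grip_width: 0.0493
```

Call:
{"method": "send_rows", "body": {"steps": [0.045,0,0,0,0,0.045,0,0,0,0]}}

```text
time: 35.25
position: [0.449, -0.0183, 0.2351]
tool_rot: [1.0, 0.014, -0.003, 0.001]
ft_force: [-0.8, -0.0, -3.5]
grip_width: 0.049
```

Run:
```python
from h import *
from rig import robot,cams
o=robot.get_obs();status(o)
c=cams.camera("scene");np.savez("s23.npz",**c)
cv2.imwrite("pics/s23.png",cv2.resize(c["color"][130:280,190:340,::-1],None,fx=4,fy=4))
# slot in initial images on plane z=.1
for nm in("top0","s22"):
    d=dict(np.load(nm+".npz"));K=d["intrinsics"];E=d["extrinsics"]
    g=cv2.cvtColor(d["color"],cv2.COLOR_RGB2GRAY)
    u0,v0=proj(d,[[.447,-.017,.1]])[0].round().astype(int)
    print(nm,u0,v0);r=12
    a=g[v0-r:v0+r+1,u0-r-4:u0+r+5].astype(np.float32);a=cv2.resize(a,None,fx=8,fy=8,interpolation=cv2.INTER_CUBIC)
    b=(a<(np.percentile(a,85)+a.min())/2).astype(np.uint8)
    n,l,st,ce=cv2.connectedComponentsWithStats(b)
    for i in range(1,n):
        if st[i,4]<100 or st[i,0]==0 or st[i,1]==0 or st[i,0]+st[i,2]==a.shape[1] or st[i,1]+st[i,3]==a.shape[0]:continue
        vv,uu=np.nonzero(l==i);U=(uu+.5)/8-.5+u0-r-4;V=(vv+.5)/8-.5+v0-r
        ray=np.stack([(U-K[0,2])/K[0,0],(V-K[1,2])/K[1,1],np.ones_like(U)],-1)@E[:3,:3].T
        P=E[:3,3]+ray*((.1-E[2,3])/ray[:,2:]);print(" slot",cv2.minAreaRect((P[:,:2]*1000).astype(np.float32)),P.mean(0))
```

```text
t 35.25 p [ 0.449  -0.0183  0.2351] yaw 0.0276 tilt [-0.0055 -0.0019] F [-0.78 -0.05 -3.51] M [-0.02 -0.   -0.04] w 0.0490 q [-0.29  0.28  1.84 -0.    1.03  1.26]
top0 295 234
 slot ((450.62493896484375, -22.84475326538086), (8.389496803283691, 2.1142590045928955), 89.7651596069336) [ 0.45060418 -0.02300034  0.1       ]
 slot ((445.8868408203125, -18.64238739013672), (11.659074783325195, 33.893917083740234), 1.2424982786178589) [ 0.44314245 -0.02124898  0.1       ]
s22 259 215
 slot ((449.5465087890625, -17.273813247680664), (35.604820251464844, 13.321407318115234), 89.82337951660156) [ 0.44943644 -0.01772375  0.1       ]
```

View pics/s23.png

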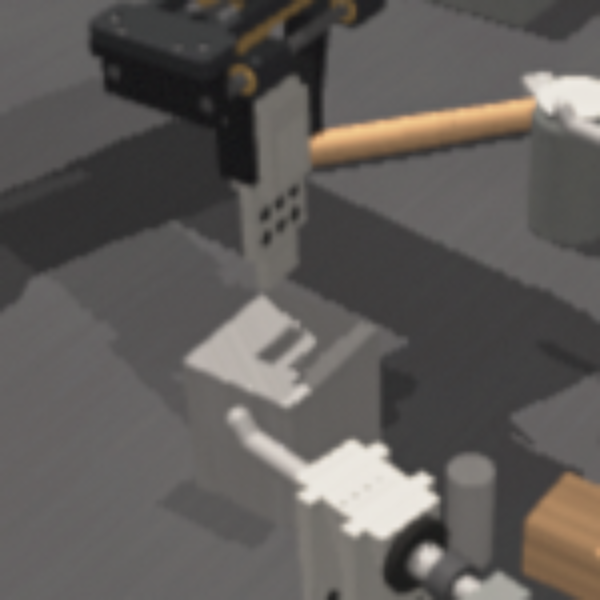

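The scene view shows the plate above the block (tongue tip near (275, 280), slot at (290, 345)). The scene-camera slot fit is (449.5, -17.3) mm, 35.6 × 13.3. Now I measure the held plate with the same camera so its calibration error cancels.

```bash
cat > plate.py <<'E'
from h import *
np.set_printoptions(precision=4,suppress=True,linewidth=200)
def plate(c,o):
    w=cloud(c).reshape(-1,3);pos=o["position"];r=R.from_quat(o["tool_rot"]).as_matrix();y=np.arctan2(r[1,0],r[0,0])
    d=dv(y);n=np.array([-d[1],d[0]])
    s=(w[:,:2]-pos[:2])@d;t=(w[:,:2]-pos[:2])@n;z=w[:,2]-pos[2]
    m=(abs(s)<.012)&(abs(t)<.022)&(z<-.022)&(z>-.075)
    # +x face plane s=a+b t+c z
    A=np.stack([np.ones(m.sum()),t[m],z[m]],1)
    k=np.ones(m.sum(),bool)
    for i in range(4):
        x=np.linalg.lstsq(A[k],s[m][k],rcond=None)[0];res=s[m]-A@x;k=abs(res)<.003
    print("face n",k.sum(),"s0 %.4f"%x[0],"dyaw %.4f"%-x[1],"slope dz %.4f"%x[2],"s at tip %.4f"%(x[0]-.0826*x[2]),"centre -4mm; rms %.4f"%res[k].std())
    for lo,hi in((-.082,-.062),(-.055,-.025)):
        q=(s>x[0]-.003)&(s<x[0]+.003)&(abs(t)<.035)&(z>lo)&(z<hi)
        print(" t range",np.percentile(t[q],[1,99]),q.sum())
    q=(abs(s)<.012)&(abs(t)<.03)&(z<-.04)&(z>-.11);print(" tip z",np.percentile(w[q,2],[0,1,2]))
E
python3 - <<'E'
from plate import *
from rig import robot
o=robot.get_obs();c=dict(np.load("s23.npz"));plate(c,o)
# edges of tongue in colour are seen; slot centre relative
E
```

```text
face n 188 s0 0.0058 dyaw 0.0197 slope dz 0.0131 s at tip 0.0048 centre -4mm; rms 0.0009
 t range [-0.0156  0.0165] 61
 t range [-0.0251  0.0274] 149
 tip z [0.1521 0.1529 0.1531]
```

In the scene frame the tongue is within 1 mm of the slot centre and the yaw agrees. Descend to just above the block.

Call:
{"method": "send_rows", "body": {"steps": [0.045,-0.0005,0,0.01,0,0.045,-0.0005,0,0.02,0,0.045,-0.0005,0,0.03,0,0.045,-0.0005,0,0.038,0,0.045,-0.0005,0,0.043,0,0.045,-0.0005,0,0.043,0,0.045,-0.0005,0,0.043,0]}}

```text
time: 36.17
position: [0.4484, -0.0184, 0.1923]
tool_rot: [1.0, 0.014, -0.003, 0.001]
ft_force: [0.0, -0.3, -3.2]
grip_width: 0.0495
```

Run:
```python
from plate import *
from rig import robot,cams
o=robot.get_obs();status(o)
c=cams.camera("scene");plate(c,o)
to(o,[.4489,-.0183],.1606,.0276)
cv2.imwrite("pics/s24.png",cv2.resize(c["color"][165:265,210:310,::-1],None,fx=6,fy=6,interpolation=cv2.INTER_CUBIC))
```

```text
t 36.17 p [ 0.4484 -0.0184  0.1923] yaw 0.0277 tilt [-0.0052 -0.002 ] F [ 0.02 -0.34 -3.18] M [ 0.   -0.02  0.02] w 0.0495 q [-0.29  0.34  1.89 -0.    0.91  1.26]
face n 173 s0 0.0055 dyaw 0.0205 slope dz 0.0101 s at tip 0.0047 centre -4mm; rms 0.0008
 t range [-0.0156  0.0156] 57
 t range [-0.0251  0.0262] 135
 tip z [0.0837 0.0844 0.0858]
 shift [ 0.0007 -0.0002  0.0317] turn 0.0001
```

View pics/s24.png

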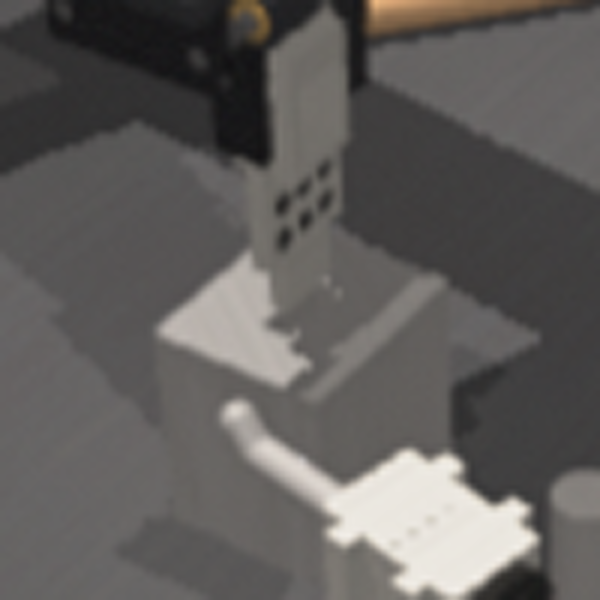

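The tongue hangs just over the slot at (305, 300). Go 15 mm down slowly with a 0.5 mm correction and check the force.

Call:
{"method": "send_rows", "body": {"steps": [0.045,0.0004,-0.0005,0.003,0,0.045,0.0004,-0.0005,0.006,0,0.045,0.0004,-0.0005,0.009,0,0.045,0.0004,-0.0005,0.011,0,0.045,0.0004,-0.0005,0.013,0,0.045,0.0004,-0.0005,0.015,0,0.045,0.0004,-0.0005,0.015,0]}}

```text
time: 37.1
position: [0.4486, -0.0179, 0.1772]
tool_rot: [1.0, 0.014, -0.003, 0.001]
ft_force: [0.3, 0.1, -3.9]
grip_width: 0.0494
```

The tip is 5 mm below the block's top with no contact force, so the tongue is in the slot. Continue to just above the floor.

Call:
{"method": "send_rows", "body": {"steps": [0.045,0,0,0.004,0,0.045,0,0,0.008,0,0.045,0,0,0.011,0,0.045,0,0,0.013,0,0.045,0,0,0.0145,0,0.045,0,0,0.0155,0,0.045,0,0,0.0155,0]}}

```text
time: 37.98
position: [0.4486, -0.018, 0.1617]
tool_rot: [1.0, 0.014, -0.003, 0.001]
ft_force: [-0.6, 0.3, -3.6]
grip_width: 0.0493
```

Run:
```python
from plate import *
from rig import robot
status(robot.get_obs())
```

```text
t 37.98 p [ 0.4486 -0.018   0.1617] yaw 0.0277 tilt [-0.0053 -0.002 ] F [-0.64  0.27 -3.6 ] M [-0.01  0.07 -0.03] w 0.0493 q [-0.29  0.4   1.92 -0.    0.83  1.26]
```

Call:
{"method": "send_rows", "body": {"steps": [0.045,0,0,0.0005,0,0.045,0,0,0.001,0,0.045,0,0,0.0015,0,0.045,0,0,0.002,0,0.045,0,0,0.002,0]}}

```text
time: 38.6
position: [0.4489, -0.018, 0.1605]
tool_rot: [1.0, 0.014, -0.002, 0.001]
ft_force: [-1.5, 0.3, 4.7]
grip_width: 0.0493
```

Run:
```python
from plate import *
from rig import robot
status(robot.get_obs())
```

```text
t 38.60 p [ 0.4489 -0.018   0.1605] yaw 0.0276 tilt [-0.0044 -0.0021] F [-1.55  0.3   4.68] M [0.2  0.3  0.04] w 0.0493 q [-0.29  0.4   1.92 -0.    0.82  1.26]
```

The floor is reached exactly where predicted (TCP z 160.5 mm). Relieve the pressure and grip, then open.

Call:
{"method": "send_rows", "body": {"steps": [0.045,0,0,-0.0006,0,0.045,0,0,-0.0006,0,0.045,0,0,-0.0006,0], "force": 8}}

```text
time: 38.98
position: [0.4487, -0.0179, 0.1609]
tool_rot: [1.0, 0.014, -0.002, 0.001]
ft_force: [0.8, 1.4, -2.9]
grip_width: 0.05
```

Call:
{"method": "send_rows", "body": {"steps": [0.052,0,0,0,0,0.058,0,0,0,0,0.068,0,0,0,0,0.08,0,0,0,0,0.087,0,0,0,0,0.087,0,0,0,0]}}

```text
time: 39.72
position: [0.4487, -0.018, 0.1609]
tool_rot: [1.0, 0.014, -0.002, 0.001]
ft_force: [0.4, 0.7, 0.5]
grip_width: 0.0846
```

Run:
```python
from plate import *
from rig import robot,cams
o=robot.get_obs();status(o)
c=cams.camera("scene");plate(c,o)
cv2.imwrite("pics/s25.png",cv2.resize(c["color"][165:265,210:310,::-1],None,fx=6,fy=6,interpolation=cv2.INTER_CUBIC))
```

```text
t 39.73 p [ 0.4487 -0.018   0.1609] yaw 0.0277 tilt [-0.0049 -0.002 ] F [0.42 0.66 0.52] M [-0.01  0.01  0.02] w 0.0846 q [-0.29  0.4   1.92 -0.    0.83  1.26]
face n 143 s0 0.0047 dyaw 0.0271 slope dz -0.0044 s at tip 0.0050 centre -4mm; rms 0.0010
 t range [-0.0334  0.021 ] 11
 t range [-0.0241  0.0265] 129
 tip z [0.0943 0.0958 0.097 ]
```

View pics/s25.png

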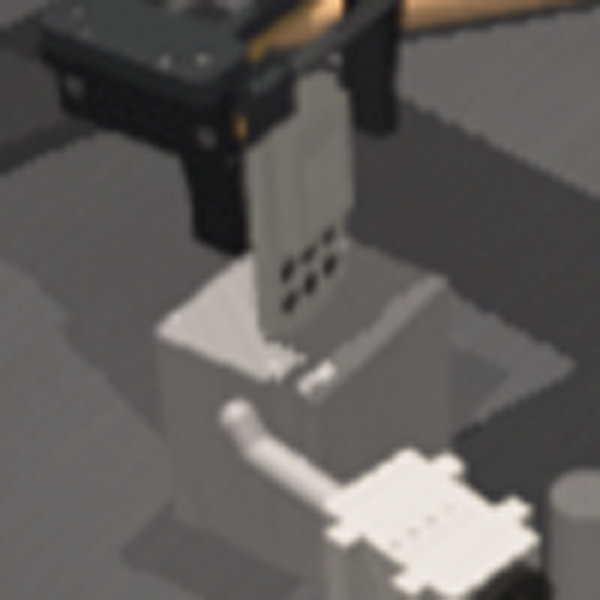

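The template stands upright and free, shoulders at about (280, 335) almost on the block. Raise the hand straight up, clear of everything.

Call:
{"method": "send_rows", "body": {"steps": [0.087,0,0,-0.01,0,0.087,0,0,-0.03,0,0.087,0,0,-0.06,0,0.087,0,0,-0.1,0,0.087,0,0,-0.14,0,0.087,0,0,-0.18,0,0.087,0,0,-0.18,0,0.087,0,0,-0.18,0]}}

```text
time: 40.78
position: [0.4489, -0.0174, 0.3407]
tool_rot: [1.0, 0.014, -0.003, 0.001]
ft_force: [-0.5, -0.3, 0.5]
grip_width: 0.0868
```

Run:
```python
from plate import *
from rig import robot,cams
o=robot.get_obs();status(o)
c=cams.camera("scene")
cv2.imwrite("pics/s26.png",cv2.resize(c["color"][120:320,190:430,::-1],None,fx=3,fy=3,interpolation=cv2.INTER_CUBIC))
w=cloud(c).reshape(-1,3)
k=(abs(w[:,0]-.449)<.03)&(abs(w[:,1]+.017)<.04)&(w[:,2]>.105)&(w[:,2]<.22);print("rear top z",np.percentile(w[k,2],[97,99,100]),"xy",w[k,:2].mean(0))
top=k&(w[:,2]>.194);print("top surface",top.sum(),w[top].mean(0),w[top].min(0),w[top].max(0))
d=dv(SY);n=np.array([-d[1],d[0]]);s=(w[:,:2]-SP)@d;t=(w[:,:2]-SP)@n
m=(abs(t)<.03)&(w[:,2]>.2055)&(w[:,2]<.216)&(s>0)&(s<.13)
print("spare dist hubs+disc",SO-np.percentile(s[m],[2,98]),"z",np.median(w[m,2]))
m2=m&(abs(t)>.0200);print(np.histogram((SO-s[m2])*1000,np.arange(36,110,4)))
```

```text
t 40.77 p [ 0.4489 -0.0174  0.3407] yaw 0.0277 tilt [-0.0055 -0.0018] F [-0.47 -0.29  0.46] M [ 0.02  0.04 -0.03] w 0.0868 q [-0.29  0.15  1.68 -0.    1.32  1.26]
rear top z [0.199  0.1996 0.2016] xy [ 0.4541 -0.0229]
top surface 151 [ 0.451  -0.0184  0.1976] [ 0.4358 -0.0419  0.1941] [0.4666 0.0085 0.2016]
spare dist hubs+disc [0.0971 0.0372] z 0.20981287601330073
(array([ 0,  0,  0,  0, 15, 13,  1,  0,  1,  0,  2, 14, 12,  2,  2,  0,  0,  0]), array([ 36,  40,  44,  48,  52,  56,  60,  64,  68,  72,  76,  80,  84,  88,  92,  96, 100, 104, 108]))
```

View pics/s26.png

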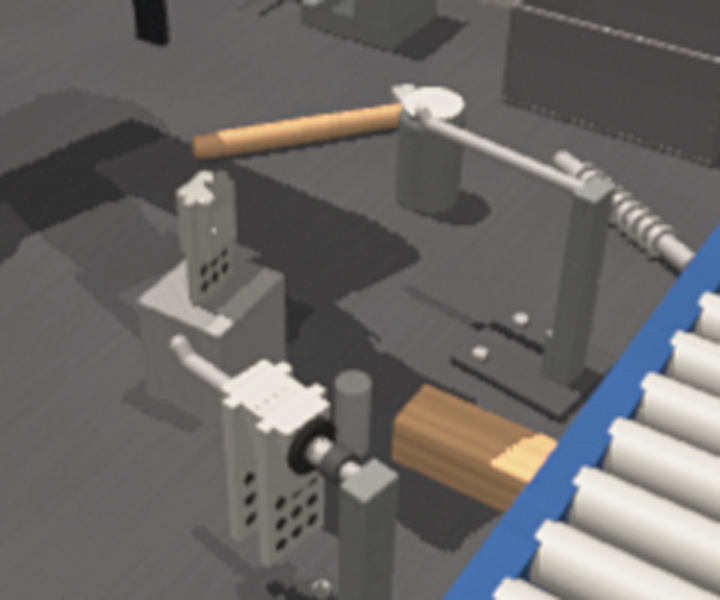

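The last picture shows:
- **Rear template:** upright in the block at (207, 245), top at 198 mm as expected.
- **Spare hook:** the other two hang hub to hub against the disc at (280, 400), plates about 28 mm apart.
- **Bench:** the other things in view look undisturbed.

Hand in.

```bash
python3 -c "
from rig import hand_in
print(hand_in())"
```

```text
the job is handed in; nothing more can be done
None
```

The job is done and handed in at about 41 s of the 72 s allowed; no verdict was reported.

- **Spare hook:** I moved the front template first, then the middle one. The first was pushed against the buffer at about 11 N for over half a second, compressing it roughly 3 mm. The second was pushed against the first at about 10.7 N for a similar time. I eased off before each release so the spring would not throw them back.
- **Test block:** The rear template went into the slot without touching the sides. It met the slot floor at the predicted height and was then released.

**Last checks:**
- The two templates hang hub to hub against the disc, with plates about 28 mm apart (the hub depth).
- The rear template stands upright with its top at about 198 mm, which matches fully seated.
- The other things in the last picture look undisturbed. I compared them by eye only, and the hammer head, wrench and collar were outside that crop.

**One disagreement:** the two cameras differed by 2 to 4 mm on the slot's position. I measured both the slot and the held plate with the scene camera so its error cancelled, and the clean insertion agreed with that.

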